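# Put the seasoning pots back on their own stands and shut the case

### The arm

A 6-joint arm with a two-finger parallel gripper is mounted at the origin on the work surface. World frame = base frame: x ahead of the robot, y to its left, z up, the work surface at z = 0. Lengths are in mm, angles in rad, forces in N, time in s.
With the tool pointing down it reaches from about 300 to 775 mm from the base axis. Payload 14.6 kg.
Tool frame: the origin (TCP) lies midway between the tips of the shut fingers; the grasp point (between the pads) lies 19 mm behind it (manip.tcp_to_grasp is the distance from the TCP to the grasp point, in mm); z points along the fingers, x is the direction in which the jaws open and shut, and the axes are right-handed (so a half turn about z gives the same grasp; the last joint's range is limited). The gripper opens to 94 mm and grips with 3 to 60 N. Pads are 16 mm wide; open, the fingers measure 119 mm over their backs; the gripper's body (75 mm by 177 mm) begins 78 mm behind the grasp point.
Start: joints at [-1.354, 0.3, 1.521, -0, 1.321, -0.067], TCP at [153.996, -527.991, 179.446] pointing down, gripper open.
Joint ranges: [-3.03, 3.03], [-0.79, 2.21], [0.23, 2.52], [-1.04, 4.18], [0, 3.07], [-2.55, 2.55]. Speed limits (rad/s): [2.22, 2.22, 2.57, 3.14, 3.14, 3.14].

### API

Orientations are given as [roll, pitch, yaw] about the fixed x, y, z axes, in that order (R = Rz(yaw) Ry(pitch) Rx(roll)).
In Python, from cell import manip gives the robot as it stands.
- The arm moves only by the tool arm_command, never from a script. Its argument "steps" is a list of rows, each a list of 3 entries, a list of its own where there are three numbers: the opening, from 0 (shut) to 1 (fully open), then the shift along the tool's x, y, z in cm, then the turn about the tool's z in rad. A call has 1 to 5 rows; each row shifts and turns the commanded pose from where the row before left it, along the tool's axes as they then stand; what a row does not reach is not made up. A row lasts 1/12 s, in which the tool goes at most 41.7 mm and 7.16 degrees, less where a joint would pass 70% of its speed; a pose out of reach is approached as far as the arm can. A call with a gripper value outside its range is refused whole. The fingers move at their own pace and stop on an object; "force" is the grip in N (left out, the last holds). Time passes only in rows, so rows that do not move let the fingers close. It gives the time, the measured TCP pose, the force and the opening at its end, in the units of the state.
- manip.read_state(): the state, without advancing time (a new reading comes with each control period).
- manip.camera(name): name is "scene" or "top" or "wrist"; returns (picture, depth): 480x640x3 uint8, red, green, blue; 480x640 float32, mm along the optical axis (not along the pixel's ray), 0 where there is no reading.
- manip.calibration(name): a dict with "fx", "fy", "cx", "cy" (pixels), "R" (3x3) and "t" (3): a world point X has camera coordinates R X + t; the wrist camera has in their place "tool_from_camera" (4x4, takes a point from camera to tool coordinates, whose origin is the TCP and whose axes are the tool frame's). Camera axes: x right, y down, z forward; pixel columns grow to the right and rows downward; lengths in mm; the calibration is good to about 2 mm. A picture is of the moment at which its call begins: read the wrist's pose just before it. calibration takes no time and is no camera call.
- manip.sign_off(): hands the job in, once; it reports no verdict.
The state is a dict: "clock": time; "joints": joint angles; "qd": joint speeds; "effort": joint torques, N m; "eef_pos": TCP position; "eef_rot": TCP orientation; "wrist_force": force on the tool from outside, world axes, zero at the start; "moment": the same for the moment, N m; "finger_gap": finger opening in mm.
Only numpy, scipy, OpenCV 4.12 (cv2) and the standard library are available. Lean on these libraries where they do the work, as an engineer would, in place of code of your own. Each camera call takes 0.05 s, during which the arm holds its last target.

### The job

The three pots in the seasoning case stand on each other's stands, so its lid will not shut. Put each one upright in the middle of the stand of its own outline (round shaker on the round stand, square tin on the square stand, oblong tin on the oblong stand), parking on the empty wooden board beside the case as you need, and when all three are right close the lid fully. Do not tip any pot over.

Things in the scene. Friction and masses are not known exactly. Their poses are not given: they have to be found in the camera images.
- shaker: Round steel shaker, 44 mm in diameter, 70 mm tall (straight sides up to 62 mm, then a cone), the tallest pot; about 0.2 kg. Loose. At the start it stands on the square stand. Origin: centre of its underside, z up.
- square_tin: Square steel tin with a lid, 45 x 45 mm, 52 mm tall; about 0.22 kg. Loose. At the start it stands on the oblong stand. Origin: centre of its underside, z up, x and y along its sides.
- oblong_tin: Low oblong steel tin with a lid, 63 mm long (its x) and 41 mm wide (its y), 34 mm tall; about 0.15 kg. Loose. At the start it stands on the round stand. Origin: centre of its underside, z up.
- stand_round: Round black disc fixed on the floor of the case, 72 mm in diameter, 6 mm high: the place of the round shaker. Origin: centre of its underside; its flat top is 6 mm above that.
- stand_square: Square black block fixed on the floor of the case, 66 x 66 mm, 24 mm high: the place of the square tin. Origin: centre of its underside; its flat top is 24 mm above that.
- stand_oblong: Oblong black block fixed on the floor of the case, 84 mm (along the case's x) x 60 mm, 42 mm high: the place of the oblong tin. Origin: centre of its underside; its flat top is 42 mm above that.
- board: Small pale wooden board, 120 x 120 mm, 12 mm thick, fixed on the table to one side of the case and empty: the free spot. Origin: centre of its underside, z up.
- case: Open steel case fixed on the table, 160 mm (its x) x 370 mm (its y), walls and floor 4 mm, rim 90 mm high. The stands are in a row along its y, 110 mm apart, mid-depth, in any order. Origin: centre of its underside. The lid's hinge line lies along its y at x = +80, z = 90 mm (far from the robot). Pots on their own stands end 10 mm below the rim; on a higher stand they stand 8 mm or more above it.
- lid (a joint): Lid angle in rad: 0 fully shut, about 1.6 to 1.8 at the start (standing open, leaning away from the robot), at most 1.9. The lid is a clear sheet in a dark steel frame, 160 x 370 mm, 8 mm thick, 0.3 kg. Its stiff hinge keeps it wherever it is left; pushing it at the lip takes 2 to 5 N.
- lid_lip (a point): Middle of the black push lip on the lid's free edge (110 mm long, 8 mm thick, standing out 28 mm beyond the 160 mm lid). The point is 175 mm from the hinge line, half way through the thickness; its x axis points from the lip to the hinge, y along the hinge line, z out of the lid's outer face (up when shut).
Mind the look-alikes: they are no part of the job. Leave any pink or purple look-alike of the oblong_tin alone.

How it is judged:
By the outcome, as a careful person would: the job done as asked, in the order asked, and still so for the second after the job is handed in, with the robot touching nothing.
It also fails if it takes over 138 s, if anything falls off the work surface, if the arm or the gripper's body presses on something with over 40 N, if the wrist force passes 120 N, or if a joint passes its speed limit or range.

## Working session

There is one attempt and no reset: what is moved stays moved. The work goes in short steps, Python scripts to look and compute and a tool call to move; the robot and the scene stay as the last step left them, time stands still between calls to the robot, and variables do not carry over. Pictures are saved under pics/ and viewed, and the job is handed in when it is done.

Besides the shell and the picture viewer there is one more tool, called after "Call:" as name(argument=value, ...) on one line, values as JSON. arm_command: Moves the arm, as the interface text tells. Its arguments: {"type":"object","properties":{"steps":{"type":"array","items":{"type":"array"}},"force":{"type":"number"}},"required":["steps"]}

```bash
ls; mkdir -p pics; python3 - <<'E'
from cell import manip
import cv2,numpy as np
print(manip.read_state())
for n in ("scene","top"):
    p,d=manip.camera(n); cv2.imwrite(f"pics/{n}0.png",p[:,:,::-1]); np.save(f"pics/{n}0.npy",d)
    print(n,manip.calibration(n))
print(manip.calibration("wrist"))
E
```

```text
pics
{'clock': 0.0, 'joints': array([-1.35359500e+00,  3.00428497e-01,  1.52158397e+00, -3.36257786e-05,
        1.32067322e+00, -6.66317264e-02]), 'qd': array([-0.0006115 ,  0.00042737, -0.00012081, -0.0002006 , -0.00124492,
       -0.00012746]), 'effort': array([ 3.26698946e-04, -5.31817102e+01, -3.52729797e+01,  7.08591565e-02,
        2.44798040e-02, -9.96976155e-05]), 'eef_pos': array([ 153.93004577, -527.72304737,  178.90848515]), 'eef_rot': array([-3.14155237e+00,  1.09277368e-03, -1.28695491e+00]), 'wrist_force': array([-0.2004928 , -0.7661578 ,  0.56248288]), 'moment': array([-0.01016501, -0.02639274, -0.01101025]), 'finger_gap': 94.20631338736166}
scene {'fx': 506.8408295605933, 'fy': 506.8408295605933, 'cx': 321.9499863129821, 'cy': 240.84411418211215, 'R': array([[-0.87113822,  0.49069476, -0.01835352],
       [ 0.35442637,  0.60247066, -0.71513009],
       [-0.33985313, -0.62948213, -0.69875038]]), 't': array([ 530.42727253, -139.12795667, 1161.53132109])}
top {'fx': 553.4013532463871, 'fy': 553.4013532463871, 'cx': 319.76808279978474, 'cy': 235.45309384334684, 'R': array([[ 0.02145465, -0.99938509,  0.0277335 ],
       [-0.98867739, -0.02532919, -0.14790351],
       [ 0.14851503, -0.02424627, -0.98861287]]), 't': array([ -29.22234296,  579.66127433, 1161.85770431])}
{'fx': 347.59726305912517, 'fy': 347.59726305912517, 'cx': 319.517539100081, 'cy': 241.83382947230336, 'tool_from_camera': array([[ 9.99999090e-01, -7.20769278e-04, -1.14076574e-03,
         1.11638973e+00],
       [ 9.79661904e-04,  9.69159756e-01,  2.46431344e-01,
        -7.21471863e+01],
       [ 9.27964103e-04, -2.46432237e-01,  9.69159580e-01,
        -2.04488738e+02],
       [ 0.00000000e+00,  0.00000000e+00,  0.00000000e+00,
         1.00000000e+00]])}
```

View pics/scene0.png

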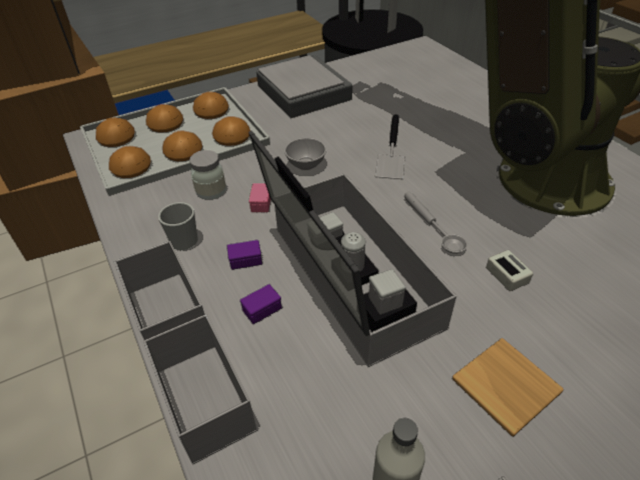

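View pics/top0.png

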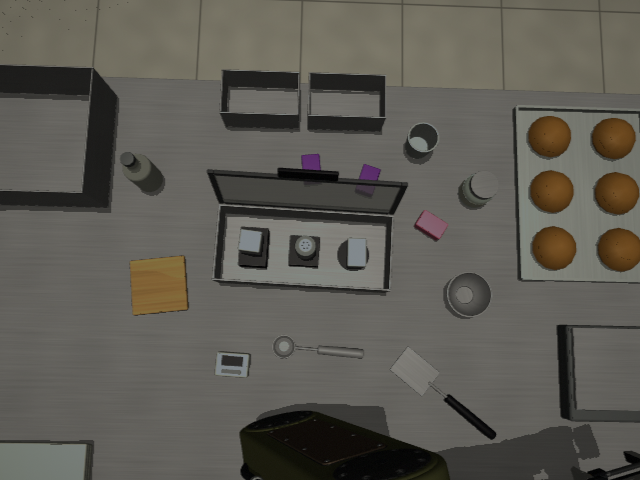

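The top view shows the case around (305,248). In it, the square tin is at (250,241) on the oblong stand, the shaker at (305,245) on the square stand and the oblong tin at (357,252) on the round stand. The board is at (159,285). Outside the case are the decoys: purple at (312,162) and (369,178), pink at (431,224). Next I'll measure and make enlarged crops.

```bash
cat > h.py <<'E'
import numpy as np,cv2
def world(d,c,us,vs):
    z=d[vs,us]; P=np.stack([(us-c['cx'])*z/c['fx'],(vs-c['cy'])*z/c['fy'],z],-1)
    return (P-c['t'])@c['R']
def cloud(d,c):
    v,u=np.mgrid[0:480,0:640]; return world(d,c,u,v)
def px(c,X):
    p=c['R']@np.array(X)+c['t']; return c['fx']*p[0]/p[2]+c['cx'],c['fy']*p[1]/p[2]+c['cy']
def wpose(s):
    from scipy.spatial.transform import Rotation as Ro
    return Ro.from_euler('xyz',s['eef_rot']).as_matrix(),np.array(s['eef_pos'])
def wcloud(d,c,s):
    T=c['tool_from_camera'];R,t=wpose(s)
    v,u=np.mgrid[0:480,0:640]
    P=np.stack([(u-c['cx'])*d/c['fx'],(v-c['cy'])*d/c['fy'],d],-1)
    P=P@T[:3,:3].T+T[:3,3]
    return P@R.T+t
E
python3 - <<'E'
from cell import manip
import cv2,numpy as np
from h import *
c=manip.calibration("top"); d=np.load("pics/top0.npy"); W=cloud(d,c)
for n,(u,v) in dict(sq=(250,237),sh=(305,243),ob=(357,245),board=(159,285),flr=(332,265),flr2=(280,265),lidlip=(308,175),ostand=(259,262),sstand=(317,262),rst=(345,262),table=(200,330),table2=(450,200),rimL=(217,246),rimR=(390,255),rimF=(300,287),purp=(312,160)).items(): print(n,W[v,u].round(1),d[v,u])
# clusters by height inside case
u0,u1,v0,v1=195,420,150,310
im=cv2.imread("pics/top0.png")[v0:v1,u0:u1]
cv2.imwrite("pics/crop0.png",cv2.resize(im,None,fx=3.5,fy=3.5,interpolation=cv2.INTER_CUBIC))
def box(name,box,zlo,zhi):
    a,b,e,f=box; S=W[e:f,a:b].reshape(-1,3); m=(S[:,2]>zlo)&(S[:,2]<zhi); S=S[m]
    if len(S)<5: print(name,'few',len(S));return
    r=cv2.minAreaRect(S[:,:2].astype(np.float32)); print(name,len(S),np.median(S[:,2]).round(1),[np.round(x,2) for x in r], S[:,:2].mean(0).round(1))
box('sq',(230,275,222,262),90,108)
box('sq',(230,275,222,262),85,120)
box('sh',(285,325,230,262),80,110)
box('shb',(285,325,230,262),84,92)
box('ob',(340,375,230,275),36,54)
box('board',(120,200,245,325),7,20)
box('ostand',(230,280,222,280),38,54)
box('sstand',(285,325,230,280),22,35)
box('rim',(200,400,200,300),84,95)
E
```

```text
sq [565.  130.1  98.6] 1145.0933
sh [555.8  16.   95.2] 1149.9194
ob [560.9 -96.9  45.9] 1202.1483
board [466.2 332.8  13.4] 1209.793
flr [520.1 -45.3   4.1] 1236.1802
flr2 [517.   70.5   7.7] 1229.2747
lidlip [656.6  13.4 264.4] 997.7077
ostand [518.9 114.1  44.6] 1192.0149
sstand [523.6 -11.2  27.5] 1212.6902
rst [527.  -73.9   9.1] 1232.9493
table [370.9 240.5   2.5] 1208.6431
table2 [ 677.  -314.2   -1.6] 1271.645
rimL [546.9 200.2  79.5] 1159.6654
rimR [ 536.  -162.5   87.6] 1158.8287
rimF [468.8  24.7  16.3] 1214.734
purp [751.9   5.3  34.5] 1239.2594
sq 473 98.1 [array([558.37, 131.26]), array([45.52, 45.35]), np.float64(84.29)] [557.8 131.1]
sq 475 98.1 [array([558.37, 131.26]), array([45.52, 45.35]), np.float64(84.29)] [557.8 131.1]
sh 340 95.5 [array([550.69,  15.9 ]), array([41.82, 41.77]), np.float64(1.02)] [550.1  16.4]
shb 61 89.9 [array([551.39,  15.98]), array([42.23, 41.23]), np.float64(12.92)] [547.4  16.2]
ob 544 43.9 [array([546.15, -95.13]), array([61.94, 39.91]), np.float64(0.37)] [545.9 -95.1]
board 3019 12.7 [array([464.79, 332.51]), array([167.47, 154.13]), np.float64(2.61)] [466.5 334.9]
ostand 563 46.3 [array([552.62, 128.91]), array([59.82, 84.24]), np.float64(87.93)] [541.8 123.6]
sstand 509 28.0 [array([548.32,  19.27]), array([66.18, 66.22]), np.float64(88.16)] [541.8  21.5]
rim 1358 90.2 [array([549.67,  19.03]), array([370.69, 162.73]), np.float64(87.83)] [555.2  24.2]
```

View pics/crop0.png

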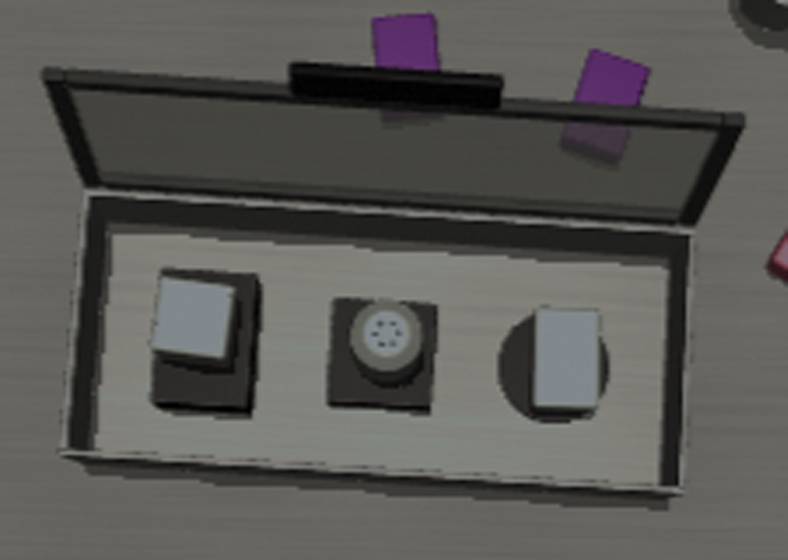

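```bash
cat > plan.py <<'E'
import sys,json
from cell import manip
from h import *
# usage: plan.py opening x y z yaw [x y z yaw ...]
def main():
    a=[float(x) for x in sys.argv[2:]]; op=float(sys.argv[1])
    s=manip.read_state(); R,p=wpose(s); yaw=np.arctan2(R[1,0],R[0,0])
    if abs(R[2,2]+1)>1e-3: print('tilt',R)
    print('clk',round(s['clock'],2),'at',p.round(1),round(yaw,3),'gap',round(s['finger_gap'],1),'F',s['wrist_force'].round(1))
    for i in range(0,len(a),4):
        t=np.array(a[i:i+3]); dy=a[i+3]-yaw
        n=max(1,int(np.ceil(np.linalg.norm(t-p)/40)),int(np.ceil(abs(dy)/.12)))
        st=(t-p)/n
        rows=[]
        for k in range(n):
            c,q=np.cos(yaw),np.sin(yaw)
            sh=[c*st[0]+q*st[1],q*st[0]-c*st[1],-st[2]]
            sh=[round(v/10,2) for v in sh]; tn=round(-dy/n,3)
            rows.append([op,sh,tn])
            p=p+10*np.array([c*sh[0]+q*sh[1],q*sh[0]-c*sh[1],-sh[2]]); yaw-=tn
        print('->',t,a[i+3],n)
        for k in range(0,n,5): print(json.dumps(rows[k:k+5]))
main()
E
python3 plan.py 0.7 558 131 250 1.51
```

```text
clk 0.1 at [ 153.9 -527.7  178.9] -1.287 gap 94.1 F [-0.   0.1 -0.2]
-> [558. 131. 250.] 1.51 24
[[0.7, [-2.16, -2.38, -0.3], -0.117], [0.7, [-1.87, -2.62, -0.3], -0.117], [0.7, [-1.55, -2.82, -0.3], -0.117], [0.7, [-1.21, -2.98, -0.3], -0.117], [0.7, [-0.86, -3.1, -0.3], -0.117]]
[[0.7, [-0.49, -3.18, -0.3], -0.117], [0.7, [-0.11, -3.22, -0.3], -0.117], [0.7, [0.26, -3.21, -0.3], -0.117], [0.7, [0.64, -3.16, -0.3], -0.117], [0.7, [1.0, -3.06, -0.3], -0.117]]
[[0.7, [1.35, -2.92, -0.3], -0.117], [0.7, [1.68, -2.74, -0.3], -0.117], [0.7, [1.99, -2.53, -0.3], -0.117], [0.7, [2.27, -2.28, -0.3], -0.117], [0.7, [2.52, -2.0, -0.3], -0.117]]
[[0.7, [2.74, -1.69, -0.3], -0.117], [0.7, [2.92, -1.36, -0.3], -0.117], [0.7, [3.06, -1.01, -0.3], -0.117], [0.7, [3.15, -0.64, -0.3], -0.117], [0.7, [3.21, -0.27, -0.3], -0.117]]
[[0.7, [3.22, 0.1, -0.3], -0.117], [0.7, [3.18, 0.48, -0.3], -0.117], [0.7, [3.11, 0.85, -0.3], -0.117], [0.7, [2.99, 1.2, -0.3], -0.117]]
```

Call:
arm_command(steps=[[0.7, [-2.16, -2.38, -0.3], -0.117], [0.7, [-1.87, -2.62, -0.3], -0.117], [0.7, [-1.55, -2.82, -0.3], -0.117], [0.7, [-1.21, -2.98, -0.3], -0.117], [0.7, [-0.86, -3.1, -0.3], -0.117]])

```text
clock: 0.52
eef_pos: [238.5, -389.3, 194.3]
eef_rot: [-3.141, 0.0, -0.697]
wrist_force: [0.5, -0.8, -0.4]
finger_gap: 66.8
```

Call:
arm_command(steps=[[0.7, [-0.49, -3.18, -0.3], -0.117], [0.7, [-0.11, -3.22, -0.3], -0.117], [0.7, [0.26, -3.21, -0.3], -0.117], [0.7, [0.64, -3.16, -0.3], -0.117], [0.7, [1.0, -3.06, -0.3], -0.117]])

```text
clock: 0.93
eef_pos: [322.6, -252.0, 209.5]
eef_rot: [-3.141, 0.0, -0.111]
wrist_force: [-0.0, -1.5, 0.3]
finger_gap: 65.5
```

Call:
arm_command(steps=[[0.7, [1.35, -2.92, -0.3], -0.117], [0.7, [1.68, -2.74, -0.3], -0.117], [0.7, [1.99, -2.53, -0.3], -0.117], [0.7, [2.27, -2.28, -0.3], -0.117], [0.7, [2.52, -2.0, -0.3], -0.117]])

```text
clock: 1.35
eef_pos: [406.6, -114.8, 224.5]
eef_rot: [-3.141, 0.0, 0.474]
wrist_force: [-0.1, -0.3, -0.4]
finger_gap: 65.8
```

Call:
arm_command(steps=[[0.7, [2.74, -1.69, -0.3], -0.117], [0.7, [2.92, -1.36, -0.3], -0.117], [0.7, [3.06, -1.01, -0.3], -0.117], [0.7, [3.15, -0.64, -0.3], -0.117], [0.7, [3.21, -0.27, -0.3], -0.117]])

```text
clock: 1.77
eef_pos: [490.9, 22.4, 239.4]
eef_rot: [-3.141, 0.0, 1.059]
wrist_force: [-0.3, -1.1, 0.8]
finger_gap: 66.0
```

Call:
arm_command(steps=[[0.7, [3.22, 0.1, -0.3], -0.117], [0.7, [3.18, 0.48, -0.3], -0.117], [0.7, [3.11, 0.85, -0.3], -0.117], [0.7, [2.99, 1.2, -0.3], -0.117], [0.7, [0, 0, 0], 0]])

```text
clock: 2.18
eef_pos: [559.0, 134.5, 250.6]
eef_rot: [-3.141, -0.0, 1.531]
wrist_force: [-1.5, -0.2, -0.8]
finger_gap: 66.0
```

```bash
cat > look.py <<'E'
import sys
from cell import manip
from h import *
s=manip.read_state(); p,d=manip.camera("wrist"); n=sys.argv[1]
cv2.imwrite(f"pics/{n}.png",p[:,:,::-1]); W=wcloud(d,manip.calibration("wrist"),s); np.savez(f"pics/{n}.npz",W=W,d=d)
print(s['clock'],s['eef_pos'].round(1),s['eef_rot'].round(3),round(s['finger_gap'],1),s['wrist_force'].round(1))
def grp(n,xr,yr,zr):
    m=(W[...,0]>xr[0])&(W[...,0]<xr[1])&(W[...,1]>yr[0])&(W[...,1]<yr[1])&(W[...,2]>zr[0])&(W[...,2]<zr[1])&(d>0)
    k,l,st,ce=cv2.connectedComponentsWithStats(m.astype(np.uint8))
    for i in range(1,k):
        if st[i,4]>150:
            S=W[l==i]; r=cv2.minAreaRect(S[:,:2].astype(np.float32)); print(n,st[i,4],'px',ce[i].round(),'z',np.median(S[:,2]).round(1),[np.round(q,2) for q in r])
for z0 in sys.argv[2:]:
    lo,hi=map(float,z0.split(','))
    grp(z0,(475,620),(-160,200),(lo,hi))
E
python3 look.py w1 93,104 25,31 42,50
```

```text
2.1833 [559.  134.5 250.6] [-3.141 -0.     1.531] 66.0 [-1.5 -0.2 -0.8]
93,104 1774 px [313. 222.] z 96.9 [array([558.96, 127.3 ]), array([44.96, 45.21]), np.float64(83.5)]
93,104 865 px [204. 220.] z 96.5 [array([552.11,  12.66]), array([35.39, 35.38]), np.float64(41.73)]
25,31 1439 px [230. 201.] z 27.0 [array([548.64,  15.1 ]), array([66.35, 65.22]), np.float64(87.69)]
42,50 1575 px [309. 194.] z 45.1 [array([552.68, 124.82]), array([60.09, 83.04]), np.float64(87.68)]
42,50 1453 px [124. 211.] z 43.0 [array([546.42, -99.14]), array([40.12, 61.74]), np.float64(89.99)]
```

View pics/w1.png

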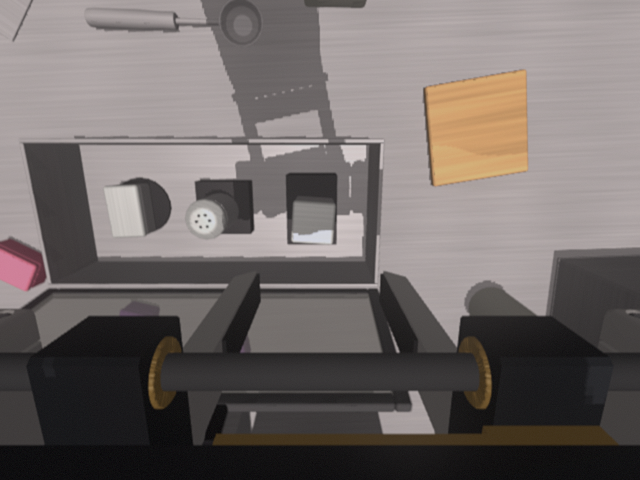

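The wrist view agrees with the top view in x. In y it differs by about 4 mm, and the grasp will settle which is right. The square tin is at (313,222) and is unambiguous.

```bash
python3 plan.py 0.7 559 129.5 120 1.465 559 129.5 60 1.465
```

```text
clk 2.23 at [558.1 132.6 250.4] 1.525 gap 65.9 F [ 0.3 -0.7 -1.7]
-> [559.  129.5 120. ] 1.465 4
[[0.7, [-0.08, 0.03, 3.26], 0.015], [0.7, [-0.07, 0.03, 3.26], 0.015], [0.7, [-0.07, 0.03, 3.26], 0.015], [0.7, [-0.07, 0.03, 3.26], 0.015]]
-> [559.  129.5  60. ] 1.465 2
[[0.7, [-0.0, -0.0, 3.0], -0.0], [0.7, [-0.0, -0.0, 3.0], -0.0]]
```

Call:
arm_command(steps=[[0.7, [-0.08, 0.03, 3.26], 0.015], [0.7, [-0.07, 0.03, 3.26], 0.015], [0.7, [-0.07, 0.03, 3.26], 0.015], [0.7, [-0.07, 0.03, 3.26], 0.015]])

```text
clock: 2.57
eef_pos: [558.1, 126.7, 119.6]
eef_rot: [-3.142, 0.0, 1.458]
wrist_force: [1.9, 0.8, -0.5]
finger_gap: 65.9
```

```bash
python3 look.py w2 93,104; python3 plan.py 0.7 559 129.5 60 1.465
```

```text
2.5667 [558.1 126.7 119.6] [-3.142  0.     1.458] 65.9 [ 1.9  0.8 -0.5]
93,104 4052 px [321. 259.] z 97.0 [array([559.11, 127.19]), array([45.04, 45.56]), np.float64(83.72)]
93,104 1941 px [156. 267.] z 96.6 [array([551.72,  12.69]), array([36.38, 35.7 ]), np.float64(41.29)]
clk 2.62 at [555.3 126.1 113. ] 1.457 gap 65.6 F [-2.4 -0.5 -6.8]
-> [559.  129.5  60. ] 1.465 2
[[0.7, [0.19, 0.16, 2.65], -0.004], [0.7, [0.19, 0.16, 2.65], -0.004]]
```

View pics/w2.png

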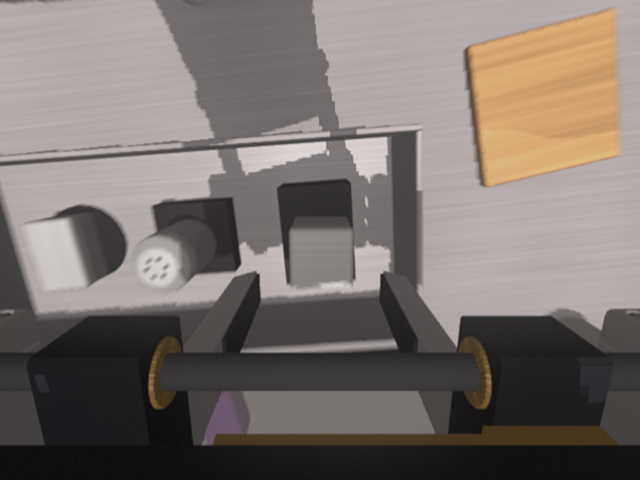

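Call:
arm_command(steps=[[0.7, [0, 0, 0], 0], [0.7, [0, 0, 0], 0]])

```text
clock: 2.78
eef_pos: [559.1, 127.3, 122.6]
eef_rot: [3.141, -0.0, 1.46]
wrist_force: [0.0, 0.4, 1.2]
finger_gap: 65.6
```

```bash
python3 plan.py 0.7 559 128.5 60 1.465
```

```text
clk 2.78 at [559.1 127.3 122.6] 1.46 gap 65.6 F [0.  0.4 1.2]
-> [559.  128.5  60. ] 1.465 2
[[0.7, [0.06, -0.01, 3.13], -0.002], [0.7, [0.06, -0.01, 3.13], -0.002]]
```

Call:
arm_command(steps=[[0.7, [0.06, 0, 2.4], 0], [0.7, [0.06, 0, 2.0], 0], [0.7, [0, 0, 1.2], 0], [0.7, [0, 0, 0.6], 0], [0.7, [0, 0, 0], 0]])

```text
clock: 3.2
eef_pos: [559.0, 128.8, 59.4]
eef_rot: [3.141, -0.0, 1.461]
wrist_force: [0.5, -0.4, -0.8]
finger_gap: 66.1
```

Call:
arm_command(steps=[[0.3, [0, 0, 0], 0], [0.3, [0, 0, 0], 0], [0.3, [0, 0, 0], 0], [0.3, [0, 0, 0], 0], [0.3, [0, 0, 0], 0]], force=15)

```text
clock: 3.62
eef_pos: [559.3, 128.9, 60.0]
eef_rot: [3.14, -0.0, 1.461]
wrist_force: [-1.1, 0.2, 7.1]
finger_gap: 45.0
```

```bash
python3 plan.py 0.3 559 129 145 1.461 466 331 145 1.531
```

```text
clk 3.62 at [559.3 128.9  60. ] 1.461 gap 45.0 F [-1.1  0.2  7.1]
-> [559. 129. 145.] 1.461 3
[[0.3, [0.0, -0.01, -2.83], 0.0], [0.3, [0.0, -0.01, -2.83], 0.0], [0.3, [0.0, -0.01, -2.83], 0.0]]
-> [466. 331. 145.] 1.531 6
[[0.3, [3.18, -1.91, -0.0], -0.012], [0.3, [3.2, -1.87, -0.0], -0.012], [0.3, [3.22, -1.83, -0.0], -0.012], [0.3, [3.24, -1.79, -0.0], -0.012], [0.3, [3.27, -1.76, -0.0], -0.012]]
[[0.3, [3.29, -1.72, -0.0], -0.012]]
```

Call:
arm_command(steps=[[0.3, [0, 0, -1.0], 0], [0.3, [0, 0, -2.0], 0], [0.3, [0, 0, -2.5], 0], [0.3, [0, 0, -2.0], 0], [0.3, [0, 0, -1.0], 0]], force=25)

```text
clock: 4.03
eef_pos: [559.5, 129.0, 147.1]
eef_rot: [3.139, -0.001, 1.461]
wrist_force: [0.9, -1.0, -2.1]
finger_gap: 44.9
```

Call:
arm_command(steps=[[0.3, [1.6, -0.9, 0], -0.012], [0.3, [3.1, -1.75, 0], -0.012], [0.3, [3.24, -1.85, 0], -0.012], [0.3, [3.24, -1.82, 0], -0.012], [0.3, [3.24, -1.8, 0], -0.012]])

```text
clock: 4.45
eef_pos: [488.7, 280.5, 143.8]
eef_rot: [-3.141, 0.0, 1.521]
wrist_force: [0.6, 0.5, -2.7]
finger_gap: 44.7
```

Call:
arm_command(steps=[[0.3, [2.6, -1.4, 0], -0.01], [0.3, [1.6, -0.9, 0], 0], [0.3, [0.8, -0.45, 0], 0], [0.3, [0, 0, 0], 0], [0.3, [0, 0, 0], 0]])

```text
clock: 4.87
eef_pos: [464.8, 329.9, 143.8]
eef_rot: [-3.141, 0.001, 1.531]
wrist_force: [0.1, -0.5, -3.1]
finger_gap: 44.9
```

```bash
python3 plan.py 0.3 466 331 145 1.531 466 331 27 1.531;python3 - <<'E'
from cell import manip
from h import *
p,d=manip.camera("top"); cv2.imwrite("pics/top1.png",p[:,:,::-1]); W=cloud(d,manip.calibration("top"))
S=W[250:320,130:190].reshape(-1,3); S=S[(S[:,2]>10)&(S[:,2]<16)]; print(len(S),cv2.minAreaRect(S[:,:2].astype(np.float32)))
E
```

```text
clk 4.87 at [464.8 329.9 143.8] 1.531 gap 44.9 F [ 0.1 -0.5 -3.1]
-> [466. 331. 145.] 1.531 1
[[0.3, [0.11, 0.12, -0.12], 0.0]]
-> [466. 331.  27.] 1.531 3
[[0.3, [0.0, -0.0, 3.93], 0.0], [0.3, [0.0, -0.0, 3.93], 0.0], [0.3, [0.0, -0.0, 3.93], 0.0]]
992 ((468.74713134765625, 320.3417663574219), (119.53648376464844, 90.26614379882812), 7.9957685470581055)
```

View pics/top1.png

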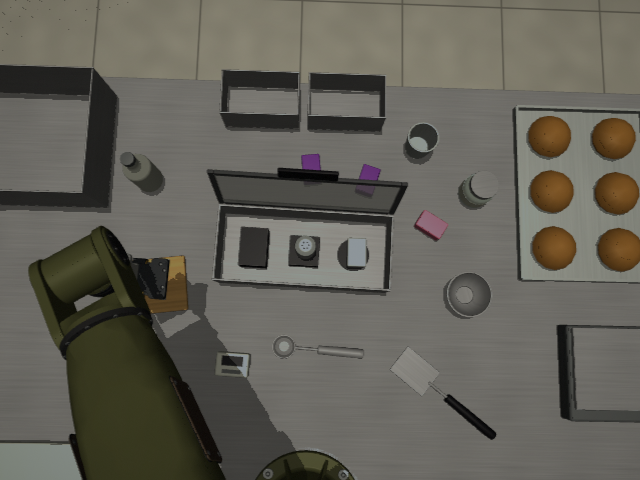

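The top view shows the gripper with the tin over the board at (150,275), and the oblong stand is now empty at (254,246). Lowering now.

Call:
arm_command(steps=[[0.3, [0, 0.1, 2.0], 0], [0.3, [0, 0, 3.5], 0], [0.3, [0, 0, 3.2], 0], [0.3, [0, 0, 1.8], 0], [0.3, [0, 0, 0.7], 0]])

```text
clock: 5.33
eef_pos: [465.0, 328.3, 29.0]
eef_rot: [-3.138, 0.003, 1.529]
wrist_force: [0.4, 0.5, -2.4]
finger_gap: 44.4
```

Call:
arm_command(steps=[[0.3, [0, 0, 0.2], 0], [0.3, [0, 0, 0.2], 0], [0.3, [0, 0, 0], 0]])

```text
clock: 5.58
eef_pos: [466.5, 330.4, 29.2]
eef_rot: [3.14, -0.001, 1.53]
wrist_force: [0.3, -0.2, -2.9]
finger_gap: 44.9
```

Call:
arm_command(steps=[[0.3, [0, 0, 0.15], 0], [0.3, [0, 0, 0.1], 0], [0.3, [0, 0, 0.0], 0]])

```text
clock: 5.83
eef_pos: [465.9, 330.5, 26.0]
eef_rot: [3.141, -0.0, 1.531]
wrist_force: [-0.9, 0.5, -0.8]
finger_gap: 44.8
```

Call:
arm_command(steps=[[0.3, [0, 0, 0.05], 0], [0.7, [0, 0, 0], 0], [0.7, [0, 0, 0], 0], [0.7, [0, 0, 0], 0], [0.7, [0, 0, -0.5], 0]])

```text
clock: 6.25
eef_pos: [465.3, 330.2, 29.5]
eef_rot: [-3.141, 0.001, 1.531]
wrist_force: [0.1, -0.0, 0.0]
finger_gap: 64.7
```

Call:
arm_command(steps=[[0.7, [0, 0, -2], 0], [0.7, [0, 0, -3.5], 0], [0.7, [0, 0, -3.5], 0], [0.7, [0, 0, -3.5], 0], [0.7, [0, 0, -1.0], 0]])

```text
clock: 6.67
eef_pos: [467.1, 331.4, 171.1]
eef_rot: [3.135, -0.004, 1.531]
wrist_force: [0.2, 0.1, 0.4]
finger_gap: 66.0
```

```bash
python3 plan.py 0.7 545.5 -97.5 165 1.57
```

```text
clk 6.67 at [467.1 331.4 171.1] 1.531 gap 66.0 F [0.2 0.1 0.4]
-> [545.5 -97.5 165. ] 1.57 11
[[0.7, [-3.87, 0.87, 0.06], -0.004], [0.7, [-3.87, 0.85, 0.06], -0.004], [0.7, [-3.87, 0.84, 0.06], -0.004], [0.7, [-3.88, 0.82, 0.06], -0.004], [0.7, [-3.88, 0.81, 0.06], -0.004]]
[[0.7, [-3.88, 0.79, 0.06], -0.004], [0.7, [-3.89, 0.77, 0.06], -0.004], [0.7, [-3.89, 0.76, 0.06], -0.004], [0.7, [-3.89, 0.74, 0.06], -0.004], [0.7, [-3.9, 0.73, 0.06], -0.004]]
[[0.7, [-3.9, 0.71, 0.06], -0.004]]
```

Call:
arm_command(steps=[[0.7, [-2.0, 0.45, 0], -0.004], [0.7, [-3.87, 0.85, 0], -0.004], [0.7, [-3.87, 0.84, 0], -0.004], [0.7, [-3.88, 0.82, 0], -0.004], [0.7, [-3.88, 0.81, 0], -0.004]])

```text
clock: 7.08
eef_pos: [497.8, 152.7, 165.1]
eef_rot: [3.141, -0.0, 1.552]
wrist_force: [1.4, -0.0, -0.0]
finger_gap: 65.6
```

Call:
arm_command(steps=[[0.7, [-3.88, 0.79, 0.06], -0.004], [0.7, [-3.89, 0.77, 0.06], -0.004], [0.7, [-3.89, 0.76, 0.06], -0.004], [0.7, [-3.89, 0.74, 0.06], -0.004], [0.7, [-3.9, 0.73, 0.06], -0.004]])

```text
clock: 7.5
eef_pos: [533.5, -42.6, 162.2]
eef_rot: [3.141, -0.0, 1.571]
wrist_force: [0.7, -0.3, 0.3]
finger_gap: 66.0
```

Call:
arm_command(steps=[[0.7, [-3.0, 0.6, 0.06], -0.002], [0.7, [-1.8, 0.4, 0], 0], [0.7, [-0.8, 0.1, 0], 0], [0.7, [0, 0, 0], 0], [0.7, [0, 0, 0], 0]])

```text
clock: 7.92
eef_pos: [544.4, -95.9, 161.3]
eef_rot: [-3.141, -0.0, 1.573]
wrist_force: [0.5, -0.6, -1.0]
finger_gap: 66.0
```

```bash
python3 look.py w3 39,46 23,31 7,13; python3 plan.py 0.7 545.5 -97.5 22 1.57
```

```text
7.9167 [544.4 -95.9 161.3] [-3.141 -0.     1.573] 66.0 [ 0.5 -0.6 -1. ]
39,46 811 px [624. 241.] z 42.3 [array([554.24, 196.35]), array([  4.14, 131.47]), np.float64(87.78)]
39,46 4829 px [550. 238.] z 45.1 [array([553.44, 124.39]), array([61.71, 84.21]), np.float64(88.06)]
39,46 2720 px [316. 231.] z 43.0 [array([ 546.84, -100.03]), array([62.59, 40.96]), np.float64(0.07)]
23,31 943 px [613. 228.] z 27.1 [array([550.21, 196.11]), array([  3.67, 139.33]), np.float64(87.81)]
23,31 382 px [511. 232.] z 26.9 [array([552.  ,  94.87]), array([ 4.25, 83.58]), np.float64(85.52)]
23,31 2071 px [425. 220.] z 27.2 [array([549.06,  14.86]), array([66.81, 65.94]), np.float64(87.95)]
7,13 619 px [600. 225.] z 10.0 [array([550.39, 196.11]), array([  3.94, 139.  ]), np.float64(88.01)]
7,13 967 px [339. 216.] z 9.2 [array([535.9 , -80.87]), array([71.72, 37.59]), np.float64(32.19)]
7,13 245 px [502. 230.] z 10.1 [array([552.25,  94.83]), array([ 1.91, 83.25]), np.float64(87.47)]
7,13 221 px [291. 223.] z 9.1 [array([ 544.67, -126.73]), array([ 7.51, 40.29]), np.float64(88.86)]
clk 7.97 at [544.4 -95.4 161.4] 1.574 gap 66.0 F [-0.4  0.1  0. ]
-> [545.5 -97.5  22. ] 1.57 4
[[0.7, [-0.05, 0.03, 3.49], 0.001], [0.7, [-0.05, 0.03, 3.49], 0.001], [0.7, [-0.05, 0.03, 3.49], 0.001], [0.7, [-0.05, 0.03, 3.49], 0.001]]
```

View pics/w3.png

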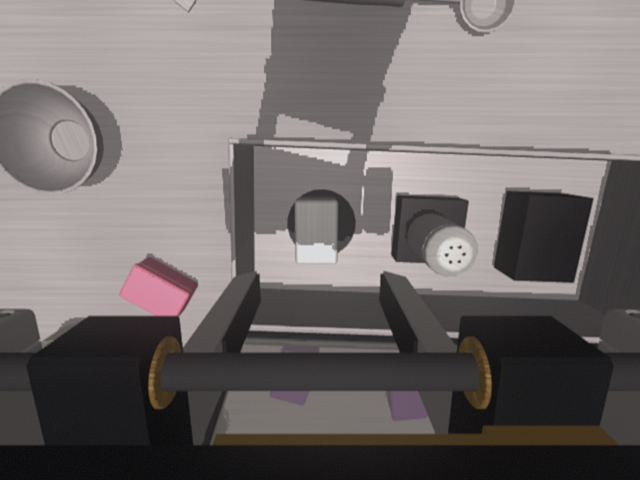

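The wrist view shows the steel oblong tin at (316,231) on the round stand at (321,220). The pink look-alike is outside the case at (158,287). Descending.

Call:
arm_command(steps=[[0.7, [-0.1, 0.1, 3.5], 0], [0.7, [-0.1, 0.1, 3.8], 0], [0.7, [0, 0, 3.5], 0], [0.7, [0, 0, 2.0], 0], [0.7, [0, 0, 1.0], 0]])

```text
clock: 8.38
eef_pos: [545.1, -96.8, 20.7]
eef_rot: [-3.138, -0.001, 1.575]
wrist_force: [-0.3, 0.3, -0.0]
finger_gap: 65.8
```

Call:
arm_command(steps=[[0.7, [0, 0, 0.4], 0], [0.7, [0, 0, 0], 0]])

```text
clock: 8.55
eef_pos: [546.8, -97.9, 19.7]
eef_rot: [3.141, -0.0, 1.574]
wrist_force: [0.1, -0.4, -0.6]
finger_gap: 66.1
```

```bash
python3 plan.py 0.7 546.5 -97.5 17.5 1.57
```

```text
clk 8.55 at [546.8 -97.9  19.7] 1.574 gap 66.1 F [ 0.1 -0.4 -0.6]
-> [546.5 -97.5  17.5] 1.57 1
[[0.7, [0.04, -0.03, 0.22], 0.004]]
```

Call:
arm_command(steps=[[0.7, [0, 0, 0.2], 0], [0.3, [0, 0, 0], 0], [0.3, [0, 0, 0], 0], [0.3, [0, 0, 0], 0], [0.3, [0, 0, 0], 0]], force=20)

```text
clock: 8.97
eef_pos: [546.9, -98.7, 18.0]
eef_rot: [3.141, 0.0, 1.573]
wrist_force: [0.2, -0.1, -0.1]
finger_gap: 42.5
```

Call:
arm_command(steps=[[0.3, [0, 0, 0], 0], [0.3, [0, 0, 0], 0]])

```text
clock: 9.13
eef_pos: [547.2, -98.7, 18.3]
eef_rot: [3.14, 0.0, 1.573]
wrist_force: [0.3, 1.0, 6.1]
finger_gap: 29.9
```

```bash
python3 look.py w4 36,50; python3 - <<'E'
from cell import manip
from h import *
print(manip.read_state()['finger_gap'])
for n in ("scene","top"):
    p,d=manip.camera(n)
    im=p[160:380,250:480] if n=="scene" else p[180:310,200:420]
    cv2.imwrite(f"pics/{n}4.png",cv2.resize(im[:,:,::-1],None,fx=3,fy=3))
E
```

```text
9.1333 [547.2 -98.7  18.3] [3.14  0.    1.573] 29.9 [0.3 1.  6.1]
36,50 7048 px [320. 278.] z 43.1 [array([546.79, -99.54]), array([46.94, 62.38]), np.float64(89.84)]
36,50 1106 px [497. 276.] z 43.3 [array([544.33,   1.48]), array([18.03, 42.92]), np.float64(52.62)]
28.942910488535485
```

View pics/w4.png

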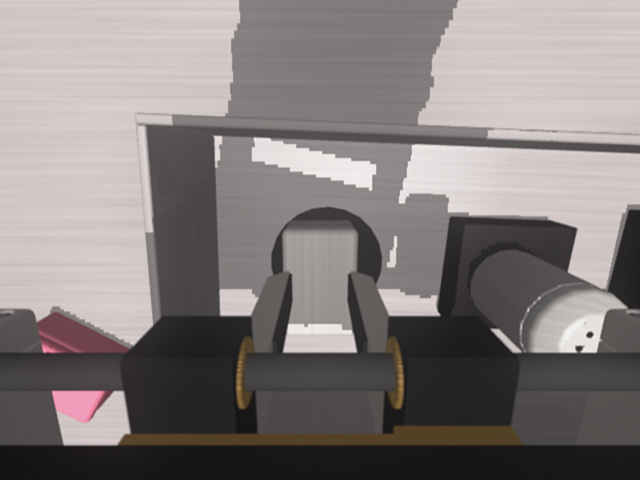

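View pics/scene4.png

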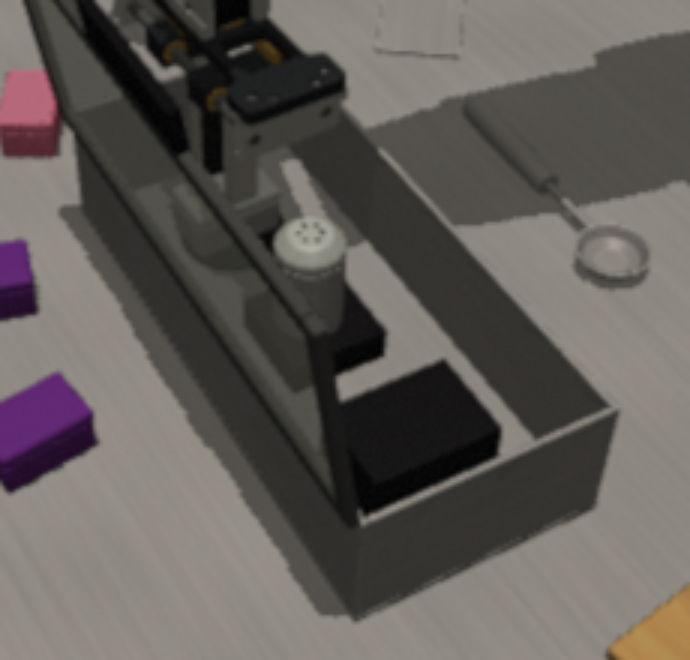

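```bash
python3 - <<'E'
import numpy as np,cv2
f=np.load("pics/w4.npz");W=f['W'];d=f['d']
for v in (230,250,265,271,275,280,290,305,315):
    print(v,[(u,*W[v,u].round(0).astype(int)) for u in (270,276,282,288,294,320,346,352,358,364,370)])
E
python3 -c "
import cv2;im=cv2.imread('pics/w4.png')[200:340,240:400];cv2.imwrite('pics/w4c.png',cv2.resize(im,None,fx=5,fy=5,interpolation=cv2.INTER_CUBIC))"
```

```text
230 [(270, np.int64(525), np.int64(-132), np.int64(2)), (276, np.int64(525), np.int64(-128), np.int64(3)), (282, np.int64(524), np.int64(-123), np.int64(9)), (288, np.int64(516), np.int64(-116), np.int64(42)), (294, np.int64(517), np.int64(-113), np.int64(42)), (320, np.int64(517), np.int64(-99), np.int64(41)), (346, np.int64(517), np.int64(-85), np.int64(41)), (352, np.int64(517), np.int64(-82), np.int64(42)), (358, np.int64(524), np.int64(-75), np.int64(9)), (364, np.int64(523), np.int64(-72), np.int64(10)), (370, np.int64(524), np.int64(-68), np.int64(9))]
250 [(270, np.int64(538), np.int64(-132), np.int64(3)), (276, np.int64(537), np.int64(-127), np.int64(9)), (282, np.int64(528), np.int64(-120), np.int64(39)), (288, np.int64(527), np.int64(-116), np.int64(44)), (294, np.int64(527), np.int64(-113), np.int64(43)), (320, np.int64(527), np.int64(-99), np.int64(44)), (346, np.int64(527), np.int64(-85), np.int64(43)), (352, np.int64(527), np.int64(-82), np.int64(43)), (358, np.int64(537), np.int64(-75), np.int64(8)), (364, np.int64(537), np.int64(-71), np.int64(9)), (370, np.int64(536
[... 3319 characters left out ...]
.int64(-83), np.int64(86)), (364, np.int64(538), np.int64(-81), np.int64(88)), (370, np.int64(539), np.int64(-78), np.int64(88))]
315 [(270, np.int64(539), np.int64(-119), np.int64(97)), (276, np.int64(539), np.int64(-117), np.int64(96)), (282, np.int64(540), np.int64(-115), np.int64(94)), (288, np.int64(552), np.int64(-115), np.int64(70)), (294, np.int64(565), np.int64(-114), np.int64(43)), (320, np.int64(565), np.int64(-99), np.int64(44)), (346, np.int64(565), np.int64(-84), np.int64(43)), (352, np.int64(549), np.int64(-84), np.int64(75)), (358, np.int64(540), np.int64(-84), np.int64(94)), (364, np.int64(539), np.int64(-82), np.int64(97)), (370, np.int64(539), np.int64(-80), np.int64(97))]
```

View pics/w4c.png

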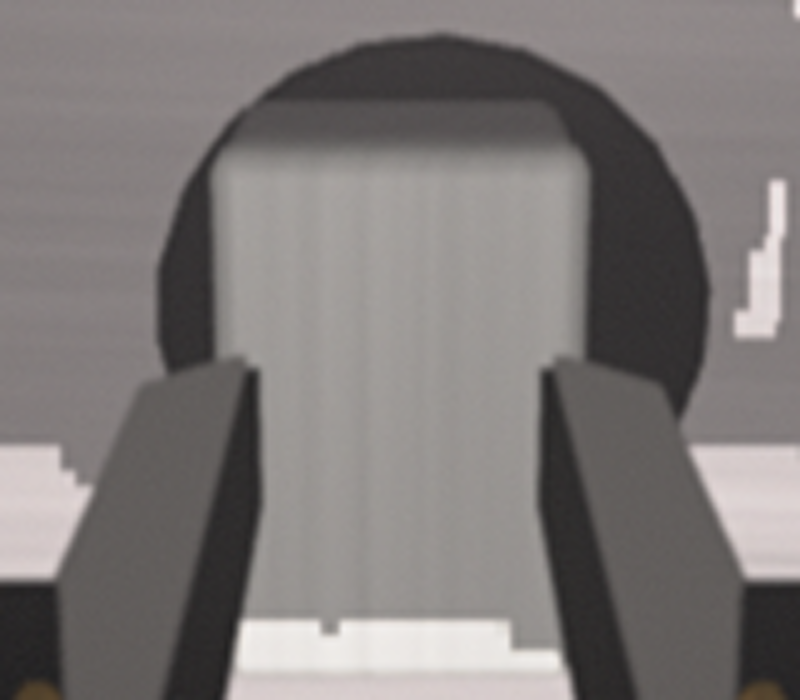

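```bash
python3 - <<'E'
import numpy as np,cv2
from h import *
# tool-frame coordinates of finger pixels
from cell import manip
T=manip.calibration("wrist")['tool_from_camera'];c=manip.calibration("wrist")
for n in ("w1","w3","w4"):
    d=np.load(f"pics/{n}.npz")['d']; v,u=np.mgrid[0:480,0:640]
    P=np.stack([(u-c['cx'])*d/c['fx'],(v-c['cy'])*d/c['fy'],d],-1)@T[:3,:3].T+T[:3,3]
    m=(abs(P[...,1])<12)&(abs(P[...,0])<70)&(abs(P[...,0])>12)&(P[...,2]>-90)&(P[...,2]<40)
    m&=(P[...,2]<-27) if n=="w4" else True
    Q=P[m]; print(n,len(Q))
    for zz in range(-60,12,4):
        q=Q[(Q[:,2]>zz)&(Q[:,2]<=zz+4)]
        if len(q): print(zz,len(q),'L',q[q[:,0]<0][:,0].min().round(1) if (q[:,0]<0).any() else '',q[q[:,0]<0][:,0].max().round(1) if (q[:,0]<0).any() else '','R',q[q[:,0]>0][:,0].min().round(1)if (q[:,0]>0).any() else '',q[q[:,0]>0][:,0].max().round(1)if (q[:,0]>0).any() else '', 'y',q[:,1].min().round(1),q[:,1].max().round(1))
E
```

```text
w1 5321
-60 327 L -45.5 -33.3 R 31.8 43.9 y -9.2 9.0
-56 287 L -45.8 -33.4 R 31.9 44.1 y -9.1 9.2
-52 283 L -45.7 -33.4 R 31.9 44.0 y -9.1 9.1
-48 245 L -45.2 -33.3 R 31.8 43.8 y -9.0 8.5
-44 250 L -45.4 -33.4 R 31.9 43.9 y -9.3 9.2
-40 223 L -45.3 -33.3 R 31.9 43.9 y -9.2 9.3
-36 208 L -45.4 -33.4 R 31.9 43.7 y -9.2 9.1
-32 157 L -42.0 -33.5 R 31.9 40.9 y -9.1 8.5
-28 91 L -38.6 -33.4 R 32.0 37.6 y -8.7 9.2
w3 5331
-60 322 L -45.5 -33.4 R 31.8 44.3 y -9.0 8.8
-56 295 L -45.6 -33.3 R 31.8 44.1 y -9.1 8.7
-52 282 L -45.5 -33.4 R 31.9 44.0 y -9.1 9.0
-48 255 L -45.5 -33.4 R 31.8 44.0 y -9.0 8.9
-44 240 L -45.3 -33.3 R 31.8 44.0 y -9.2 8.9
-40 222 L -45.0 -33.5 R 31.9 43.9 y -9.0 9.2
-36 208 L -44.9 -33.5 R 31.9 43.8 y -9.1 9.2
-32 165 L -43.0 -33.3 R 32.0 42.3 y -9.1 8.7
-28 86 L -38.7 -33.5 R 32.0 37.0 y -9.1 9.0
w4 5318
-60 349 L -68.1 -15.7 R 14.2 26.3 y -12.0 8.9
-56 342 L -68.2 -15.7 R 14.2 26.1 y -11.8 8.7
-52 332 L -68.3 -15.7 R 14.1 26.1 y -12.0 8.6
-48 324 L -68.4 -15.7 R 14.1 26.1 y -12.0 9.3
-44 305 L -68.4 -15.7 R 14.2 25.8 y -11.9 9.2
-40 297 L -68.3 -15.7 R 14.2 26.2 y -11.9 11.7
-36 285 L -68.5 -15.7 R 14.2 25.8 y -11.7 11.9
-32 212 L -68.5 -15.7 R 14.2 22.7 y -11.8 11.9
-28 55 L -68.2 -15.7 R 14.2 19.5 y -11.9 11.2
```

```bash
python3 - <<'E'
import numpy as np
from cell import manip
print(manip.tcp_to_grasp, [a for a in dir(manip) if a[0]!='_'])
c=manip.calibration("wrist");T=c['tool_from_camera']
d=np.load("pics/w3.npz")['d']; v,u=np.mgrid[0:480,0:640]
P=np.stack([(u-c['cx'])*d/c['fx'],(v-c['cy'])*d/c['fy'],d],-1)@T[:3,:3].T+T[:3,3]
for (uu,vv) in [(100,325),(100,345),(150,400),(320,370),(320,440),(320,470),(540,325),(20,330),(620,330),(240,290),(220,320)]: print(uu,vv,P[vv,uu].round(1),d[vv,uu])
m=(v>300)&(d>0)&(d<170); Q=P[m]
h,_=np.histogram(Q[:,2],bins=np.arange(-160,0,8)); print(list(zip(range(-160,0,8),h)))
for lo,hi in((-130,-110),(-110,-100),(-100,-90),(-90,-80),(-80,-70)):
    q=Q[(Q[:,2]>lo)&(Q[:,2]<hi)]; print(lo,hi,q.min(0).round(),q.max(0).round())
E
```

```text
18.8 ['Unreachable', 'calibration', 'camera', 'read_state', 'sign_off', 'tcp_to_grasp']
100 325 [ -50.   -32.8 -133.5] 77.926636
100 345 [ -45.5  -32.3 -141. ] 70.738434
150 400 [ -35.7  -20.9 -143.1] 71.50124
320 370 [  -0.7  -24.9 -138.8] 74.74883
320 440 [  -0.7  -18.2 -150.6] 64.932205
320 470 [  -0.7  -21.4 -160. ] 55.08431
540 325 [  49.3  -32.2 -132.6] 78.97263
20 330 [ -74.1  -28.3 -127.3] 85.02137
620 330 [  71.8  -28.7 -128.4] 83.93217
240 290 [-37.6  -8.8 -53.7] 161.21327
220 320 [-38.3  -9.2 -84.6] 131.16089
[(-160, np.int64(14824)), (-152, np.int64(24679)), (-144, np.int64(22362)), (-136, np.int64(10714)), (-128, np.int64(3269)), (-120, np.int64(779)), (-112, np.int64(412)), (-104, np.int64(984)), (-96, np.int64(1107)), (-88, np.int64(973)), (-80, np.int64(913)), (-72, np.int64(728)), (-64, np.int64(262)), (-56, np.int64(153)), (-48, np.int64(6)), (-40, np.int64(0)), (-32, np.int64(0)), (-24, np.int64(0)), (-16, np.int64(0))]
-130 -110 [ -80.  -34. -130.] [  79.   13. -110.]
-110 -100 [ -46.  -10. -110.] [  44.   11. -100.]
-100 -90 [ -46.   -9. -100.] [ 45.  10. -90.]
-90 -80 [-46.  -9. -90.] [ 45.   6. -80.]
-80 -70 [-46. -10. -80.] [ 44.   9. -70.]
```

The finger tips are really about 25 mm behind the reported TCP. They sit at tool z ≈ -25, and the body starts at -123 instead of -97. So the fingers closed on top of the tin at z 43, and the tin hasn't moved. I'll reopen and grasp deeper, with TCP z ≈ -3.

Call:
arm_command(steps=[[0.3, [0, 0, -0.8], 0], [0.7, [0, 0, -0.8], 0], [0.7, [0, 0, 0], 0], [0.7, [0, 0, 0], 0], [0.7, [0, 0, 0], 0]])

```text
clock: 9.7
eef_pos: [546.5, -98.6, 33.5]
eef_rot: [3.141, 0.0, 1.573]
wrist_force: [-0.8, 0.6, 0.6]
finger_gap: 51.5
```

```bash
python3 look.py w5 36,50;python3 plan.py 0.7 546.5 -97.5 -3 1.57
```

```text
9.7 [546.5 -98.6  33.5] [3.141 0.    1.573] 51.5 [-0.8  0.6  0.6]
36,50 6829 px [319. 272.] z 43.1 [array([547.03, -99.39]), array([62.86, 41.11]), np.float64(0.2)]
36,50 865 px [484. 268.] z 43.5 [array([543.81,   1.65]), array([18.33, 42.81]), np.float64(50.89)]
36,50 321 px [635. 293.] z 38.6 [array([555.54,  94.39]), array([ 3.1 , 28.69]), np.float64(88.44)]
clk 9.75 at [546.4 -98.5  33.3] 1.573 gap 56.1 F [ 0.1 -1.  -0.4]
-> [546.5 -97.5  -3. ] 1.57 1
[[0.7, [0.1, 0.01, 3.63], 0.003]]
```

View pics/w5.png

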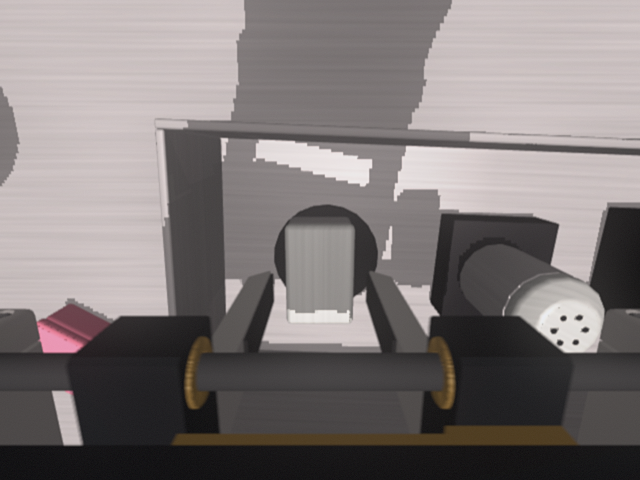

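Call:
arm_command(steps=[[0.7, [0, 0, 0.6], 0], [0.7, [0, 0, 1.2], 0], [0.7, [0, 0, 1.1], 0], [0.7, [0, 0, 0.7], 0], [0.7, [0, 0, 0], 0]])

```text
clock: 10.17
eef_pos: [545.3, -98.3, -5.0]
eef_rot: [-3.138, -0.001, 1.573]
wrist_force: [-0.6, -0.5, -0.3]
finger_gap: 66.0
```

Call:
arm_command(steps=[[0.3, [0, 0, 0], 0], [0.3, [0, 0, 0], 0], [0.3, [0, 0, 0], 0], [0.3, [0, 0, 0], 0], [0.3, [0, 0, 0], 0]], force=25)

```text
clock: 10.58
eef_pos: [546.8, -98.6, -2.1]
eef_rot: [3.141, 0.0, 1.573]
wrist_force: [0.2, -0.1, 1.3]
finger_gap: 40.9
```

Call:
arm_command(steps=[[0.3, [0, 0, -1.2], 0], [0.3, [0, 0, -3.0], 0], [0.3, [0, 0, -3.8], 0], [0.3, [0, 0, -3.0], 0], [0.3, [0, 0, -1.4], 0]])

```text
clock: 11.0
eef_pos: [547.8, -98.8, 126.6]
eef_rot: [3.136, 0.001, 1.573]
wrist_force: [1.1, 0.8, -1.8]
finger_gap: 41.0
```

```bash
python3 plan.py 0.3 553.1 125.4 122 1.535
```

```text
clk 11.0 at [547.8 -98.8 126.6] 1.573 gap 41.0 F [ 1.1  0.8 -1.8]
-> [553.1 125.4 122. ] 1.535 6
[[0.3, [3.74, 0.1, 0.08], 0.006], [0.3, [3.74, 0.07, 0.08], 0.006], [0.3, [3.74, 0.05, 0.08], 0.006], [0.3, [3.74, 0.03, 0.08], 0.006], [0.3, [3.74, 0.01, 0.08], 0.006]]
[[0.3, [3.74, -0.02, 0.08], 0.006]]
```

Call:
arm_command(steps=[[0.3, [1.8, 0.1, 0], 0.008], [0.3, [3.5, 0.1, 0], 0.008], [0.3, [3.7, 0.08, 0], 0.008], [0.3, [3.7, 0.04, 0], 0.008], [0.3, [3.5, 0, 0], 0.006]])

```text
clock: 11.42
eef_pos: [552.0, 65.2, 122.5]
eef_rot: [3.141, -0.0, 1.534]
wrist_force: [0.2, 0.4, -1.9]
finger_gap: 40.7
```

Call:
arm_command(steps=[[0.3, [3.0, 0, 0], 0], [0.3, [2.0, -0.02, 0], 0], [0.3, [1.2, -0.02, 0], 0], [0.3, [0, 0, 0], 0], [0.3, [0, 0, 0], 0]])

```text
clock: 11.83
eef_pos: [554.1, 125.0, 121.8]
eef_rot: [3.142, 0.0, 1.536]
wrist_force: [-0.9, -0.7, -2.8]
finger_gap: 40.6
```

```bash
python3 look.py w6 22,31 7,13; python3 plan.py 0.3 553.1 125.4 36 1.535
```

```text
11.8333 [554.1 125.  121.8] [3.142 0.    1.536] 40.6 [-0.9 -0.7 -2.8]
22,31 388 px [401. 221.] z 26.7 [array([549.99, 195.92]), array([  1.04, 139.22]), np.float64(87.69)]
22,31 2904 px [205. 224.] z 27.0 [array([548.83,  15.11]), array([66.22, 65.63]), np.float64(87.92)]
7,13 4530 px [ 85. 228.] z 8.9 [array([544.6 , -94.36]), array([72.03, 71.09]), np.float64(69.71)]
clk 11.88 at [554.1 124.5 121.7] 1.535 gap 40.7 F [ 1.3 -0.4 -1.9]
-> [553.1 125.4  36. ] 1.535 3
[[0.3, [0.03, -0.04, 2.86], -0.0], [0.3, [0.03, -0.04, 2.86], -0.0], [0.3, [0.03, -0.04, 2.86], -0.0]]
```

View pics/w6.png

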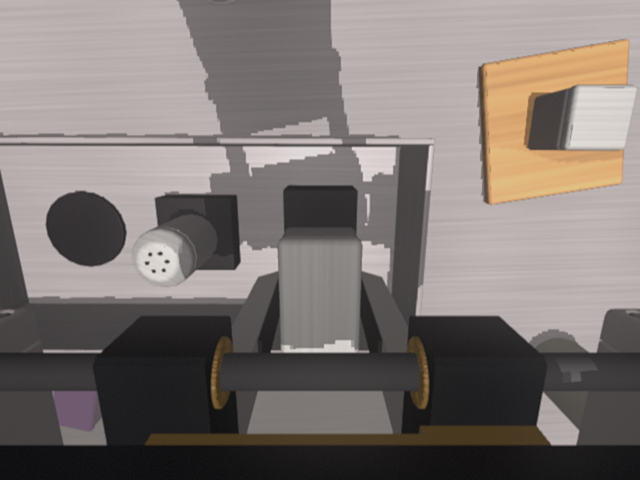

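The tin is held over the oblong stand at (320,210). The round stand at (87,228) is free, and the square tin stands on the board at (600,118). Lowering.

Call:
arm_command(steps=[[0.3, [0.06, -0.06, 1.8], 0], [0.3, [0.02, -0.04, 2.8], 0], [0.3, [0, 0, 2.2], 0], [0.3, [0, 0, 1.2], 0], [0.3, [0, 0, 0.4], 0]])

```text
clock: 12.3
eef_pos: [552.4, 124.9, 35.7]
eef_rot: [-3.139, 0.001, 1.534]
wrist_force: [0.3, 0.3, -1.7]
finger_gap: 40.8
```

Call:
arm_command(steps=[[0.3, [0, 0, 0.1], 0], [0.3, [0, 0, 0.1], 0], [0.3, [0, 0, 0], 0]])

```text
clock: 12.55
eef_pos: [553.8, 126.1, 36.6]
eef_rot: [3.14, -0.0, 1.535]
wrist_force: [-0.1, 0.4, -1.8]
finger_gap: 40.8
```

Call:
arm_command(steps=[[0.3, [-0.05, -0.05, 0.15], 0], [0.3, [0, 0, 0.1], 0], [0.3, [0, 0, 0], 0], [0.3, [0, 0, 0], 0]])

```text
clock: 12.88
eef_pos: [553.1, 125.7, 33.9]
eef_rot: [3.14, -0.0, 1.535]
wrist_force: [-1.6, -1.8, 6.9]
finger_gap: 40.6
```

Call:
arm_command(steps=[[0.7, [0, 0, 0], 0], [0.7, [0, 0, 0], 0], [0.7, [0, 0, 0], 0], [0.7, [0, 0, -1.0], 0], [0.7, [0, 0, -2.5], 0]])

```text
clock: 13.3
eef_pos: [551.0, 125.5, 66.1]
eef_rot: [-3.136, 0.001, 1.535]
wrist_force: [0.7, -0.5, 0.0]
finger_gap: 65.5
```

Call:
arm_command(steps=[[0.7, [0, 0, -3], 0], [0.7, [-2, 0, -2], 0], [0.7, [-3, 0, 0], 0], [0.7, [-2.5, 0, 0], 0], [0.7, [-1.5, 0, 0], 0]])

```text
clock: 13.72
eef_pos: [549.4, 33.8, 119.1]
eef_rot: [3.14, 0.0, 1.534]
wrist_force: [-0.1, -0.4, -0.0]
finger_gap: 66.1
```

Call:
arm_command(steps=[[0.7, [0, 0, 0], 0], [0.7, [0, 0, 0], 0]])

```text
clock: 13.88
eef_pos: [549.5, 35.5, 118.6]
eef_rot: [3.141, -0.0, 1.534]
wrist_force: [0.8, 0.7, -0.1]
finger_gap: 66.0
```

```bash
python3 look.py w7 77,83 88,104 22,31 42,48; python3 plan.py 0.7 551 14.2 40 1.535
```

```text
13.8833 [549.5  35.5 118.6] [ 3.141 -0.     1.534] 66.0 [ 0.8  0.7 -0.1]
77,83 934 px [545. 227.] z 79.9 [array([542.82, 196.1 ]), array([  2.92, 124.57]), np.float64(87.6)]
77,83 4422 px [442. 251.] z 79.1 [array([553.21, 124.55]), array([40.62, 62.57]), np.float64(88.13)]
88,104 1773 px [525. 190.] z 89.1 [array([508.25, 168.87]), array([171.2,  87.2]), np.float64(42.9)]
88,104 2788 px [287. 260.] z 95.8 [array([552.01,  12.17]), array([42.48, 42.49]), np.float64(74.09)]
22,31 925 px [504. 220.] z 26.5 [array([549.38, 178.  ]), array([ 38.37, 139.73]), np.float64(87.73)]
22,31 214 px [392. 222.] z 25.9 [array([543.63,  96.53]), array([23.79, 78.59]), np.float64(68.73)]
22,31 2755 px [303. 223.] z 27.1 [array([549.07,  14.86]), array([66.14, 66.14]), np.float64(87.63)]
42,48 706 px [517. 227.] z 45.0 [array([550.18, 195.77]), array([  2.41, 139.23]), np.float64(87.53)]
42,48 2129 px [417. 217.] z 45.2 [array([547.03, 124.8 ]), array([60.14, 71.05]), np.float64(87.87)]
clk 13.93 at [549.5  36.2 118.4] 1.535 gap 65.9 F [-0.3  0.4 -0.5]
-> [551.   14.2  40. ] 1.535 3
[[0.7, [-0.73, 0.08, 2.61], -0.0], [0.7, [-0.73, 0.08, 2.61], -0.0], [0.7, [-0.73, 0.08, 2.61], -0.0]]
```

View pics/w7.png

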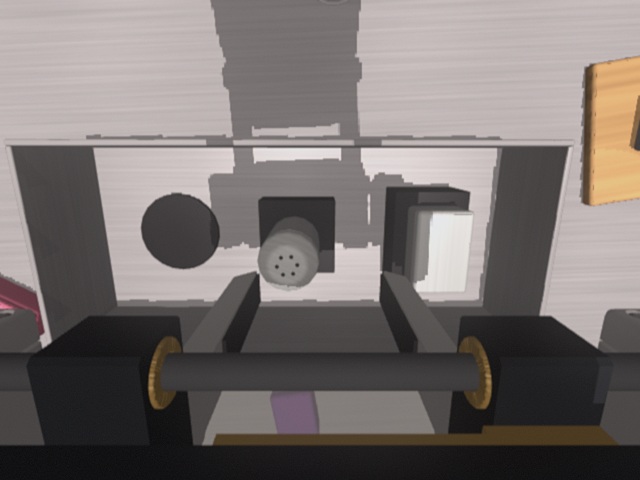

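The oblong tin is centred on its stand to within 1 mm. The shaker is at (288,260) on the square stand. Grasping it next.

Call:
arm_command(steps=[[0.7, [-1.2, 0.15, 0.5], 0], [0.7, [-1.0, 0.1, 2.0], 0], [0.7, [-0.1, 0, 3.0], 0], [0.7, [0, 0, 2.0], 0], [0.7, [0, 0, 1.0], 0]])

```text
clock: 14.35
eef_pos: [549.8, 12.8, 30.0]
eef_rot: [-3.138, -0.0, 1.536]
wrist_force: [-1.0, 0.8, -0.7]
finger_gap: 65.9
```

Call:
arm_command(steps=[[0.7, [0, 0, 0], 0], [0.7, [0, 0, 0], 0]])

```text
clock: 14.52
eef_pos: [551.3, 12.9, 33.3]
eef_rot: [-3.142, -0.0, 1.536]
wrist_force: [0.5, 0.3, -0.0]
finger_gap: 65.6
```

Call:
arm_command(steps=[[0.3, [0, 0, 0], 0], [0.3, [0, 0, 0], 0], [0.3, [0, 0, 0], 0], [0.3, [0, 0, 0], 0], [0.3, [0, 0, 0], 0]])

```text
clock: 14.93
eef_pos: [551.5, 12.8, 33.7]
eef_rot: [3.14, -0.0, 1.535]
wrist_force: [-1.0, 0.3, 5.5]
finger_gap: 43.8
```

Call:
arm_command(steps=[[0.3, [0, 0, -1.0], 0], [0.3, [0, 0, -2.0], 0], [0.3, [0, 0, -1.5], 0], [0.3, [0, 0, -0.8], 0], [0.3, [0, 0, 0], 0]])

```text
clock: 15.35
eef_pos: [551.9, 12.6, 87.9]
eef_rot: [3.139, 0.0, 1.535]
wrist_force: [0.7, 0.1, -1.9]
finger_gap: 43.2
```

```bash
python3 plan.py 0.3 544.2 -93.1 87 1.535
```

```text
clk 15.35 at [551.9  12.6  87.9] 1.535 gap 43.2 F [ 0.7  0.1 -1.9]
-> [544.2 -93.1  87. ] 1.535 3
[[0.3, [-3.53, -0.13, 0.03], 0.0], [0.3, [-3.53, -0.13, 0.03], 0.0], [0.3, [-3.53, -0.13, 0.03], 0.0]]
```

Call:
arm_command(steps=[[0.3, [-1.5, -0.1, 0], 0], [0.3, [-2.8, -0.1, 0], 0], [0.3, [-3.0, -0.1, 0], 0], [0.3, [-2.0, -0.05, 0], 0], [0.3, [-1.29, -0.04, 0], 0]])

```text
clock: 15.77
eef_pos: [542.7, -94.8, 85.1]
eef_rot: [-3.14, -0.0, 1.534]
wrist_force: [-0.1, -0.1, -1.9]
finger_gap: 43.4
```

Call:
arm_command(steps=[[0.3, [0, 0, 0], 0], [0.3, [0, 0, 0], 0], [0.3, [0, 0, 0], 0]])

```text
clock: 16.02
eef_pos: [543.3, -92.1, 85.6]
eef_rot: [-3.141, -0.0, 1.535]
wrist_force: [0.1, 1.0, -2.0]
finger_gap: 43.5
```

```bash
python3 look.py w8 7,13 140,165; python3 plan.py 0.3 544.2 -93.1 20 1.535
```

```text
16.0167 [543.3 -92.1  85.6] [-3.141 -0.     1.535] 43.5 [ 0.1  1.  -2. ]
7,13 538 px [551. 235.] z 10.3 [array([538.56, 105.32]), array([ 48.73, 102.23]), np.float64(52.35)]
7,13 3151 px [316. 227.] z 9.1 [array([536.57, -95.35]), array([54.46, 70.92]), np.float64(2.33)]
140,165 8191 px [319. 309.] z 148.3 [array([538.73, -95.31]), array([55.62, 48.47]), np.float64(52.84)]
clk 16.07 at [543.4 -92.   85.7] 1.536 gap 43.8 F [ 0.6 -0.2 -1.6]
-> [544.2 -93.1  20. ] 1.535 2
[[0.3, [-0.06, 0.04, 3.29], 0.0], [0.3, [-0.06, 0.04, 3.29], 0.0]]
```

View pics/w8.png

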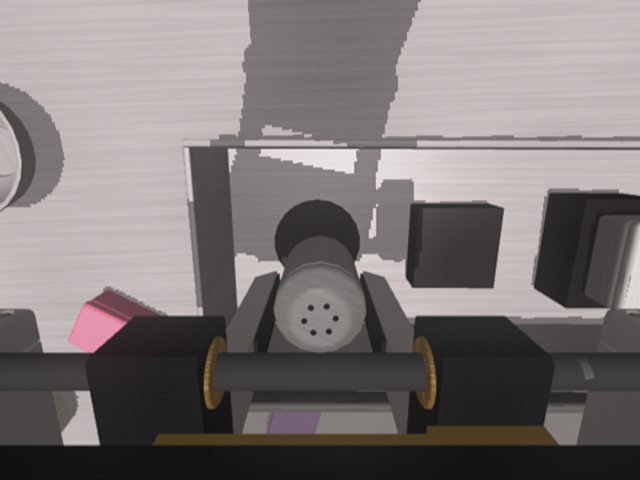

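Call:
arm_command(steps=[[0.3, [-0.1, 0.06, 1.5], 0], [0.3, [-0.06, 0, 2.2], 0], [0.3, [0, 0, 1.6], 0], [0.3, [0, 0, 0.8], 0], [0.3, [0, 0, 0.4], 0]])

```text
clock: 16.48
eef_pos: [543.5, -93.7, 19.9]
eef_rot: [-3.14, -0.0, 1.536]
wrist_force: [0.7, -0.2, -1.8]
finger_gap: 43.4
```

Call:
arm_command(steps=[[0.3, [0, 0, 0], 0], [0.3, [0, 0, 0], 0]])

```text
clock: 16.65
eef_pos: [544.4, -94.4, 21.7]
eef_rot: [3.141, 0.0, 1.535]
wrist_force: [-0.6, 0.8, -1.9]
finger_gap: 43.5
```

Call:
arm_command(steps=[[0.3, [0.03, 0, 0.2], 0], [0.3, [0.02, 0, 0.2], 0], [0.3, [0, 0, 0.1], 0], [0.3, [0, 0, 0], 0], [0.3, [0, 0, 0], 0]])

```text
clock: 17.07
eef_pos: [544.0, -94.1, 16.0]
eef_rot: [3.141, 0.0, 1.535]
wrist_force: [-0.1, 0.8, -1.6]
finger_gap: 43.4
```

Call:
arm_command(steps=[[0.3, [0, 0, 0.12], 0], [0.3, [0, 0, 0], 0], [0.3, [0, 0, 0], 0]])

```text
clock: 17.32
eef_pos: [544.3, -94.2, 15.7]
eef_rot: [3.141, 0.0, 1.535]
wrist_force: [-3.4, 0.7, 8.9]
finger_gap: 43.3
```

Call:
arm_command(steps=[[0.65, [0, 0, -0.05], 0], [0.65, [0, 0, 0], 0], [0.65, [0, 0, 0], 0], [0.65, [0, 0, 0], 0], [0.65, [0, 0, -1], 0]])

```text
clock: 17.73
eef_pos: [543.0, -93.9, 24.0]
eef_rot: [-3.139, -0.001, 1.535]
wrist_force: [-1.0, -0.2, 0.3]
finger_gap: 60.9
```

Call:
arm_command(steps=[[0.65, [0, 0, -3], 0], [0.65, [0, 0, -3.8], 0], [0.65, [0, 0, -3.8], 0], [0.7, [0, 0, -2], 0], [0.7, [0, 0, -1], 0]])

```text
clock: 18.15
eef_pos: [545.0, -94.3, 165.4]
eef_rot: [3.136, 0.001, 1.535]
wrist_force: [-0.2, -0.5, -0.2]
finger_gap: 65.2
```

Call:
arm_command(steps=[[0.7, [0, 0, 0], 0]])

```text
clock: 18.23
eef_pos: [544.7, -94.3, 163.6]
eef_rot: [3.138, 0.001, 1.535]
wrist_force: [-0.3, -0.3, 0.7]
finger_gap: 65.7
```

```bash
python3 look.py w9 7,13 65,90; python3 plan.py 0.7 466 330.5 130 1.531
```

```text
18.2333 [544.7 -94.3 163.6] [3.138e+00 1.000e-03 1.535e+00] 65.7 [-0.3 -0.3  0.7]
7,13 257 px [607. 175.] z 10.1 [array([507.23, 197.57]), array([ 3.48, 53.66]), np.float64(88.61)]
7,13 241 px [501. 221.] z 10.0 [array([552.08,  94.86]), array([ 4.27, 83.68]), np.float64(86.05)]
7,13 1502 px [319. 210.] z 9.1 [array([540.05, -94.78]), array([70.63, 61.55]), np.float64(87.96)]
65,90 311 px [603. 145.] z 89.1 [array([475.94, 127.35]), array([86.35,  3.47]), np.float64(87.75)]
65,90 4003 px [571. 236.] z 79.0 [array([553.3 , 124.31]), array([42.73, 62.44]), np.float64(87.81)]
65,90 1884 px [320. 235.] z 77.7 [array([544.47, -94.82]), array([42.63, 42.55]), np.float64(52.12)]
65,90 274 px [636. 288.] z 68.4 [array([600.48, 193.54]), array([ 3.43, 38.86]), np.float64(89.24)]
65,90 491 px [273. 319.] z 78.6 [array([ 618.97, -137.78]), array([41.06,  2.06]), np.float64(89.67)]
clk 18.28 at [544.  -94.1 161.4] 1.535 gap 65.9 F [ 0.1 -0.1 -1.3]
-> [466.  330.5 130. ] 1.531 11
[[0.7, [3.83, -0.85, 0.29], 0.0], [0.7, [3.83, -0.85, 0.29], 0.0], [0.7, [3.83, -0.85, 0.29], 0.0], [0.7, [3.83, -0.85, 0.29], 0.0], [0.7, [3.83, -0.85, 0.29], 0.0]]
[[0.7, [3.83, -0.85, 0.29], 0.0], [0.7, [3.83, -0.85, 0.29], 0.0], [0.7, [3.83, -0.85, 0.29], 0.0], [0.7, [3.83, -0.85, 0.29], 0.0], [0.7, [3.83, -0.85, 0.29], 0.0]]
[[0.7, [3.83, -0.85, 0.29], 0.0]]
```

View pics/w9.png

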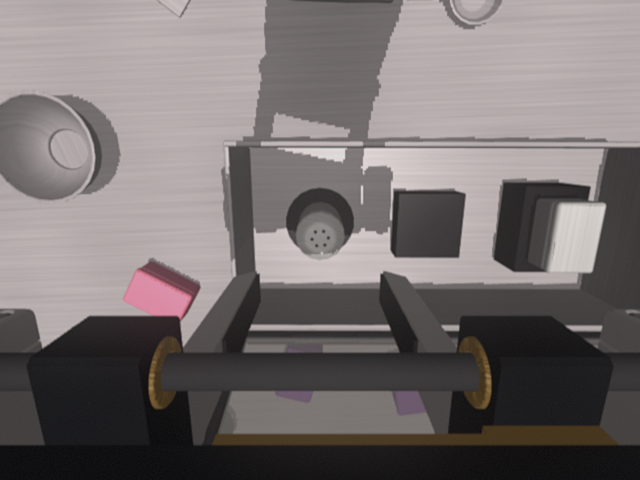

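The shaker is centred on the round stand: (320,235) over (319,218), within 1 mm. Next is the square tin on the board.

Call:
arm_command(steps=[[0.7, [2.0, -0.4, 0], 0], [0.7, [3.8, -0.85, 0], 0], [0.7, [3.85, -0.85, 0], 0], [0.7, [3.85, -0.85, 0], 0], [0.7, [3.85, -0.85, 0], 0]])

```text
clock: 18.7
eef_pos: [510.7, 82.1, 159.1]
eef_rot: [-3.138, 0.0, 1.534]
wrist_force: [1.0, 0.3, -0.5]
finger_gap: 66.2
```

Call:
arm_command(steps=[[0.7, [3.85, -0.85, 0.3], 0], [0.7, [3.85, -0.85, 0.3], 0], [0.7, [3.85, -0.85, 0.3], 0], [0.7, [3.85, -0.85, 0.3], 0], [0.7, [3.6, -0.85, 0.3], 0]])

```text
clock: 19.12
eef_pos: [474.9, 273.7, 143.9]
eef_rot: [-3.139, 0.002, 1.535]
wrist_force: [-0.1, -0.4, 0.2]
finger_gap: 65.8
```

Call:
arm_command(steps=[[0.7, [3.0, -0.65, 0.3], 0], [0.7, [1.6, -0.4, 0.3], 0], [0.7, [0.8, -0.2, 0.3], 0], [0.7, [0, 0, 0], 0], [0.7, [0, 0, 0], 0]])

```text
clock: 19.53
eef_pos: [465.7, 325.6, 136.0]
eef_rot: [-3.14, 0.001, 1.535]
wrist_force: [0.3, 0.2, -0.8]
finger_gap: 65.9
```

```bash
sed -i 's/(475,620),(-160,200)/(380,620),(-160,400)/' look.py; python3 look.py w10 58,68; python3 plan.py 0.7 466 330.5 20 1.531
```

```text
19.5333 [465.7 325.6 136. ] [-3.140e+00  1.000e-03  1.535e+00] 65.9 [ 0.3  0.2 -0.8]
58,68 2849 px [326. 240.] z 63.0 [array([465.37, 330.11]), array([44.84, 44.62]), np.float64(87.41)]
58,68 957 px [121. 274.] z 63.0 [array([483.41, 145.53]), array([168.17,  70.69]), np.float64(59.07)]
58,68 210 px [ 94. 313.] z 62.8 [array([522.53, 127.01]), array([38.39,  3.37]), np.float64(85.0)]
clk 19.58 at [466.1 325.3 136.6] 1.534 gap 66.0 F [0.1 0.5 0. ]
-> [466.  330.5  20. ] 1.531 3
[[0.7, [0.17, -0.01, 3.89], 0.001], [0.7, [0.17, -0.01, 3.89], 0.001], [0.7, [0.17, -0.01, 3.89], 0.001]]
```

View pics/w10.png

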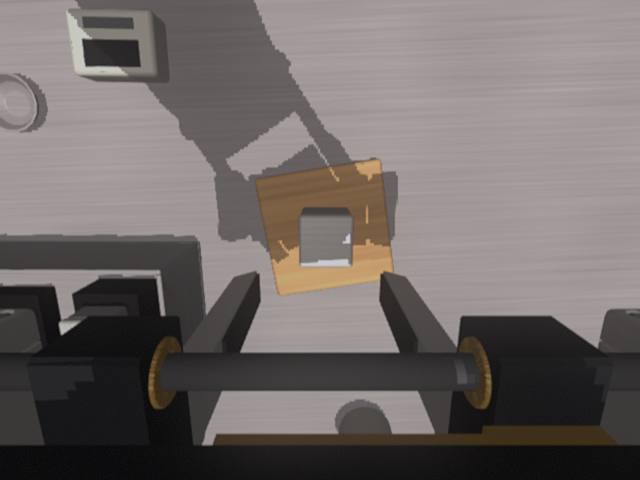

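Call:
arm_command(steps=[[0.7, [0.3, 0.05, 2.0], 0], [0.7, [0.2, 0, 3.6], 0], [0.7, [0, 0, 3.4], 0], [0.7, [0, 0, 2.2], 0], [0.7, [0, 0, 1.0], 0]])

```text
clock: 20.0
eef_pos: [465.8, 329.3, 12.2]
eef_rot: [-3.138, 0.002, 1.533]
wrist_force: [-0.7, -0.7, -0.3]
finger_gap: 65.6
```

Call:
arm_command(steps=[[0.7, [0, 0, 0.2], 0], [0.7, [0, 0, 0], 0], [0.3, [0, 0, 0], 0], [0.3, [0, 0, 0], 0], [0.3, [0, 0, 0], 0]])

```text
clock: 20.42
eef_pos: [467.3, 331.7, 14.5]
eef_rot: [3.14, -0.001, 1.535]
wrist_force: [0.2, 0.3, 0.4]
finger_gap: 49.4
```

Call:
arm_command(steps=[[0.3, [0, 0, 0], 0], [0.3, [0, 0, 0], 0], [0.3, [0, 0, 0], 0]])

```text
clock: 20.67
eef_pos: [467.1, 331.7, 14.3]
eef_rot: [3.14, -0.001, 1.535]
wrist_force: [-1.8, -1.7, 6.8]
finger_gap: 44.6
```

Call:
arm_command(steps=[[0.3, [0, 0, -1.2], 0], [0.3, [0, 0, -2.8], 0], [0.3, [0, 0, -3.5], 0], [0.3, [0, 0, -2.8], 0], [0.3, [0, 0, -1.4], 0]])

```text
clock: 21.08
eef_pos: [467.4, 332.0, 134.9]
eef_rot: [3.138, -0.003, 1.535]
wrist_force: [0.7, 0.3, -2.3]
finger_gap: 44.7
```

```bash
python3 plan.py 0.3 550.3 16.3 128 1.533
```

```text
clk 21.08 at [467.4 332.  134.9] 1.535 gap 44.7 F [ 0.7  0.3 -2.3]
-> [550.3  16.3 128. ] 1.533 9
[[0.3, [-3.47, 1.05, 0.08], 0.0], [0.3, [-3.47, 1.05, 0.08], 0.0], [0.3, [-3.47, 1.05, 0.08], 0.0], [0.3, [-3.47, 1.05, 0.08], 0.0], [0.3, [-3.47, 1.05, 0.08], 0.0]]
[[0.3, [-3.47, 1.05, 0.08], 0.0], [0.3, [-3.47, 1.05, 0.08], 0.0], [0.3, [-3.47, 1.05, 0.08], 0.0], [0.3, [-3.47, 1.05, 0.08], 0.0]]
```

Total is -31.2 in x and 9.45 in y.

Call:
arm_command(steps=[[0.3, [-1.8, 0.5, 0], 0], [0.3, [-3.4, 1.05, 0], 0], [0.3, [-3.6, 1.1, 0], 0], [0.3, [-3.6, 1.1, 0], 0], [0.3, [-3.6, 1.1, 0], 0]])

```text
clock: 21.5
eef_pos: [509.3, 168.3, 131.0]
eef_rot: [3.141, -0.0, 1.536]
wrist_force: [0.9, 0.8, -3.3]
finger_gap: 44.8
```

Call:
arm_command(steps=[[0.3, [-3.6, 1.1, 0], 0], [0.3, [-3.6, 1.1, 0], 0], [0.3, [-3.5, 1.1, 0], 0], [0.3, [-2.7, 0.8, 0], 0], [0.3, [-1.8, 0.5, 0], 0]])

```text
clock: 21.92
eef_pos: [550.1, 13.6, 130.9]
eef_rot: [3.141, 0.0, 1.533]
wrist_force: [-0.3, 0.8, -2.7]
finger_gap: 44.6
```

Call:
arm_command(steps=[[0.3, [0, 0, 0], 0], [0.3, [0, 0, 0], 0], [0.3, [0, 0, 0], 0]])

```text
clock: 22.17
eef_pos: [549.7, 16.9, 130.6]
eef_rot: [-3.142, -0.0, 1.535]
wrist_force: [-1.1, -0.6, -2.4]
finger_gap: 44.6
```

```bash
python3 look.py w11 22,31 76,84 160,190; python3 plan.py 0.3 550.3 16.3 33 1.533
```

```text
22.1667 [549.7  16.9 130.6] [-3.142 -0.     1.535] 44.6 [-1.1 -0.6 -2.4]
22,31 869 px [518. 221.] z 26.6 [array([550.25, 195.88]), array([  2.9 , 139.42]), np.float64(87.71)]
22,31 231 px [407. 228.] z 26.4 [array([550.76,  95.04]), array([11.4 , 83.35]), np.float64(79.87)]
22,31 2796 px [318. 215.] z 27.1 [array([535.64,  15.55]), array([66.29, 39.77]), np.float64(88.39)]
22,31 174 px [160. 309.] z 26.4 [array([ 619.01, -137.85]), array([43.57,  1.61]), np.float64(88.95)]
76,84 1338 px [558. 233.] z 80.1 [array([550.43, 195.93]), array([  3.38, 139.21]), np.float64(88.15)]
76,84 4163 px [461. 246.] z 79.1 [array([553.06, 124.58]), array([41.53, 61.97]), np.float64(87.96)]
76,84 1451 px [175. 246.] z 78.7 [array([544.46, -94.75]), array([34.6 , 34.11]), np.float64(49.22)]
160,190 9761 px [320. 293.] z 179.3 [array([548.25,  16.24]), array([68.49, 45.38]), np.float64(87.75)]
clk 22.22 at [549.7  17.2 130.5] 1.536 gap 44.6 F [-0.  -0.3 -2.5]
-> [550.3  16.3  33. ] 1.533 3
[[0.3, [-0.03, 0.02, 3.25], 0.001], [0.3, [-0.03, 0.02, 3.25], 0.001], [0.3, [-0.03, 0.02, 3.25], 0.001]]
```

View pics/w11.png

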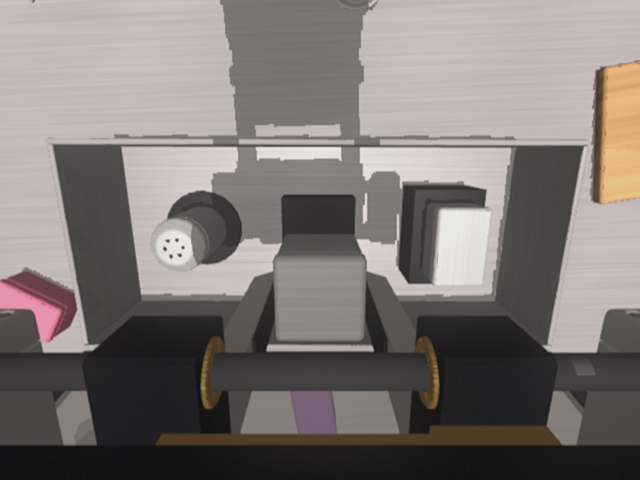

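Call:
arm_command(steps=[[0.3, [-0.06, 0.04, 2.0], 0], [0.3, [-0.02, 0.02, 3.0], 0], [0.3, [0, 0, 2.6], 0], [0.3, [0, 0, 1.4], 0], [0.3, [0, 0, 0.6], 0]])

```text
clock: 22.63
eef_pos: [549.1, 16.6, 32.1]
eef_rot: [-3.138, -0.0, 1.536]
wrist_force: [-2.0, -0.1, -2.2]
finger_gap: 44.7
```

Call:
arm_command(steps=[[0.3, [0, 0, 0], 0], [0.3, [0, 0, 0], 0]])

```text
clock: 22.8
eef_pos: [550.9, 16.0, 35.1]
eef_rot: [3.141, -0.0, 1.536]
wrist_force: [0.1, -0.4, -2.2]
finger_gap: 44.7
```

Call:
arm_command(steps=[[0.3, [0, -0.05, 0.2], 0], [0.3, [0, 0, 0.15], 0], [0.3, [0, 0, 0.1], 0], [0.3, [0, 0, 0], 0], [0.3, [0, 0, 0], 0]])

```text
clock: 23.22
eef_pos: [550.4, 15.5, 30.3]
eef_rot: [3.141, -0.0, 1.535]
wrist_force: [0.8, 0.6, 1.7]
finger_gap: 45.1
```

Call:
arm_command(steps=[[0.65, [0, 0, 0], 0], [0.65, [0, 0, 0], 0], [0.65, [0, 0, 0], 0], [0.65, [0, 0, 0], 0], [0.65, [0, 0, -1], 0]])

```text
clock: 23.63
eef_pos: [549.0, 15.5, 38.5]
eef_rot: [-3.139, -0.0, 1.535]
wrist_force: [-0.3, 0.2, 0.0]
finger_gap: 61.1
```

Call:
arm_command(steps=[[0.65, [0, 0, -3], 0], [0.65, [0, 0, -3.8], 0], [0.65, [0, 0, -3.8], 0], [0.65, [0, 0, -2.0], 0], [0.65, [0, 0, -1], 0]])

```text
clock: 24.05
eef_pos: [551.0, 15.4, 179.9]
eef_rot: [3.136, 0.0, 1.535]
wrist_force: [0.5, 0.3, -0.5]
finger_gap: 61.0
```

Call:
arm_command(steps=[[0.65, [0, 0, 0], 0], [0.65, [0, 0, 0], 0]])

```text
clock: 24.22
eef_pos: [549.7, 15.5, 174.9]
eef_rot: [-3.141, -0.0, 1.535]
wrist_force: [0.6, 0.6, -0.8]
finger_gap: 61.3
```

```bash
python3 look.py w12 22,31 42,50 65,90; python3 - <<'E'
from cell import manip
from h import *
import json
for n in ("scene","top"):
    p,d=manip.camera(n); cv2.imwrite(f"pics/{n}12.png",p[:,:,::-1]); c=manip.calibration(n); W=cloud(d,c)
    m=(W[...,2]>150)&(W[...,2]<290)&(W[...,0]>620)&(W[...,0]<700)&(W[...,1]>-180)&(W[...,1]<220)
    S=W[m]; print(n,len(S),'lidmax z',S[:,2].max().round(1) if len(S) else '')
    t=S[S[:,2]>250]; 
    if len(t): print('lip',t.min(0).round(1),t.max(0).round(1),np.median(t,0).round(1))
E
```

```text
24.2167 [549.7  15.5 174.9] [-3.141 -0.     1.535] 61.3 [ 0.6  0.6 -0.8]
22,31 624 px [496. 214.] z 26.6 [array([550.28, 196.09]), array([  2.3 , 139.22]), np.float64(87.86)]
22,31 161 px [397. 220.] z 26.5 [array([552.11,  95.03]), array([ 4.77, 84.13]), np.float64(85.01)]
22,31 1493 px [320. 211.] z 27.1 [array([548.73,  14.9 ]), array([66.05, 65.53]), np.float64(87.68)]
42,50 618 px [506. 217.] z 46.0 [array([550.33, 195.89]), array([  2.41, 138.73]), np.float64(87.54)]
42,50 1758 px [420. 213.] z 45.2 [array([553.29, 124.65]), array([60.25, 83.9 ]), np.float64(87.54)]
65,90 5438 px [440. 189.] z 87.8 [array([481.96,  44.23]), array([389.46, 134.12]), np.float64(66.45)]
65,90 3343 px [441. 233.] z 79.0 [array([552.94, 124.6 ]), array([41.2 , 62.18]), np.float64(88.2)]
65,90 1813 px [200. 231.] z 77.4 [array([544.63, -94.51]), array([43.2, 42.8]), np.float64(75.15)]
65,90 2480 px [319. 232.] z 79.0 [array([548.3 ,  14.82]), array([44.9 , 44.05]), np.float64(87.72)]
65,90 326 px [160. 311.] z 73.9 [array([ 619.05, -137.36]), array([45.05,  1.76]), np.float64(88.94)]
scene 4170 lidmax z 278.7
lip [ 650.5 -162.1  250. ] [667.7 193.4 278.7] [663.   22.9 271.3]
top 3663 lidmax z 280.8
lip [ 647.3 -165.9  250. ] [666.2 197.6 280.8] [657.1  15.2 269.2]
```

View pics/w12.png

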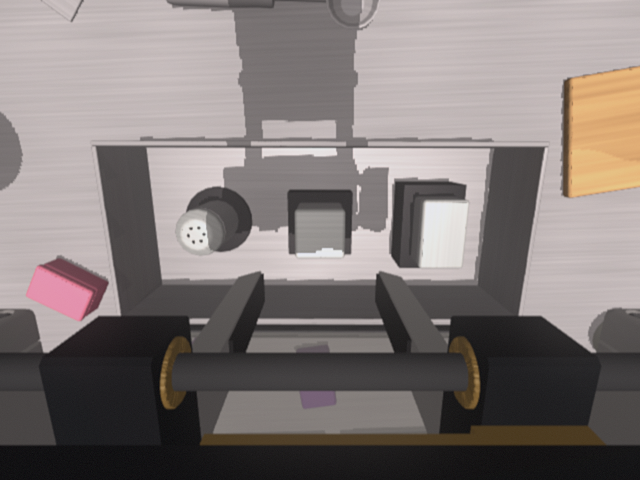

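View pics/scene12.png

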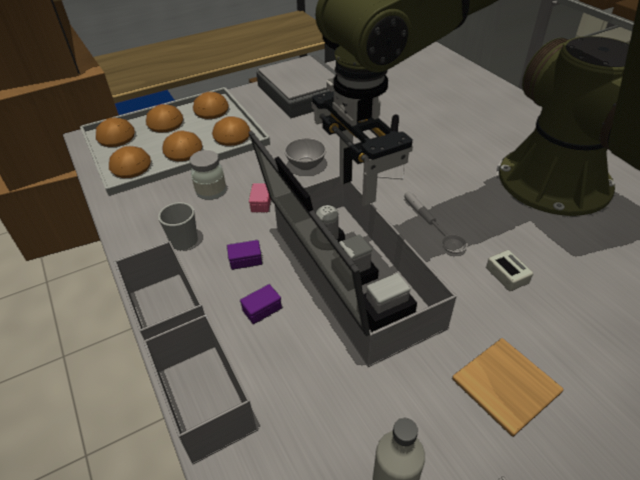

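All three pots are within 1 mm of their stand centres: shaker at (200,231), square tin at (319,232), oblong tin at (441,233). Their tops are at 77–79 mm. Next I'll close the fingers, go over the lid and push the lip from behind.

Call:
arm_command(steps=[[0, [0, 0, -1.5], 0], [0, [0, 0, -3], 0], [0, [0, 0, -3.5], 0], [0, [0, 0, -2.5], 0], [0, [0, 0, -1.2], 0]])

```text
clock: 24.78
eef_pos: [550.5, 15.4, 295.2]
eef_rot: [3.139, 0.0, 1.535]
wrist_force: [-0.2, 1.2, 0.1]
finger_gap: 31.0
```

Call:
arm_command(steps=[[0, [0, 0, 0], 0], [0, [0, 0, 0], 0]])

```text
clock: 24.95
eef_pos: [549.9, 15.4, 291.4]
eef_rot: [-3.14, -0.0, 1.535]
wrist_force: [-0.4, 0.1, -0.4]
finger_gap: 17.9
```

```bash
python3 plan.py 0 700 12 290 1.535
```

```text
clk 24.95 at [549.9  15.4 291.4] 1.535 gap 17.9 F [-0.4  0.1 -0.4]
-> [700.  12. 290.] 1.535 4
[[0.0, [0.05, 3.75, 0.03], 0.0], [0.0, [0.05, 3.75, 0.03], 0.0], [0.0, [0.05, 3.75, 0.03], 0.0], [0.0, [0.05, 3.75, 0.03], 0.0]]
```

Call:
arm_command(steps=[[0, [0.05, 1.8, 0], 0], [0, [0.05, 3.2, 0], 0], [0, [0.05, 3.8, 0], 0], [0, [0.05, 3.2, 0], 0], [0, [0, 2.0, 0], 0]])

```text
clock: 25.37
eef_pos: [691.6, 12.3, 288.7]
eef_rot: [-3.137, -0.0, 1.535]
wrist_force: [0.0, 0.4, 0.2]
finger_gap: 0.3
```

Call:
arm_command(steps=[[0, [0, 1.0, 0], 0], [0, [0, 0, 0], 0], [0, [0, 0, 0], 0]])

```text
clock: 25.62
eef_pos: [699.7, 12.1, 290.1]
eef_rot: [-3.138, -0.0, 1.535]
wrist_force: [-0.2, -0.1, 0.2]
finger_gap: 0.3
```

```bash
python3 look.py w13; python3 - <<'E'
from cell import manip
from h import *
print(manip.read_state()['joints'].round(2), manip.read_state()['eef_pos'].round(1))
p,d=manip.camera("scene"); cv2.imwrite("pics/scene13.png",p[:,:,::-1])
W=np.load("pics/w13.npz")['W']
m=(W[...,2]>255)&(W[...,2]<290)&(W[...,0]>640)&(W[...,0]<690)&(abs(W[...,1]-15)<50); S=W[m]
print(len(S),S.min(0).round(1),S.max(0).round(1)) if len(S) else 0
E
```

```text
25.6167 [699.7  12.1 290.1] [-3.138 -0.     1.535] 0.3 [-0.2 -0.1  0.2]
[-0.04  0.63  0.79  0.    1.72 -1.57] [699.4  12.1 291.2]
2987 [653.3 -35.  255. ] [668.  65. 277.]
```

View pics/w13.png

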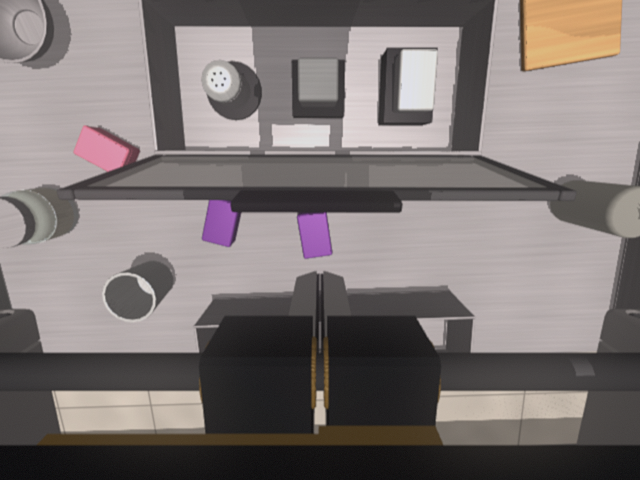

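View pics/scene13.png

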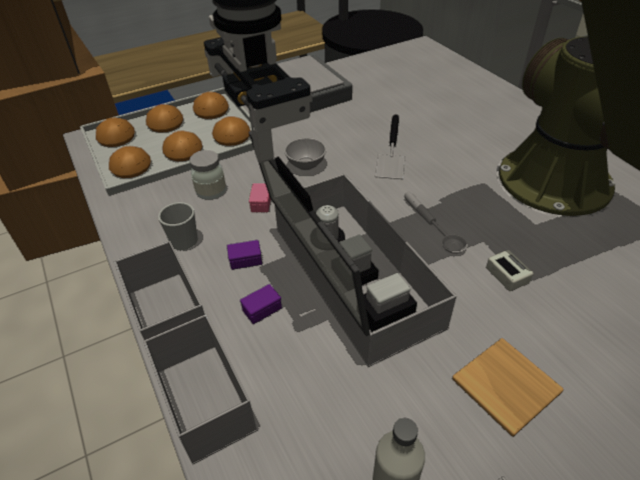

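The fingers are shut and behind the lip (wrist view: fingers (320,280), lip bar (318,203)). The lip is at x 653–668, with its top at 277. Lowering, then working out the arc.

Call:
arm_command(steps=[[0, [0, 0, 1.2], 0], [0, [0, 0, 2.0], 0], [0, [0, 0, 1.7], 0], [0, [0, 0, 0.9], 0], [0, [0, 0, 0], 0]])

```text
clock: 26.13
eef_pos: [698.9, 12.1, 233.1]
eef_rot: [-3.139, -0.0, 1.535]
wrist_force: [-0.7, 0.8, -0.6]
finger_gap: 0.3
```

```bash
cat > arc.py <<'E'
from cell import manip
from h import *
import json,sys
s=manip.read_state();R,p=wpose(s);print(p.round(1),s['wrist_force'].round(1))
ex=R[:,1]; Hx=629.0  # hinge X at y~12..16
def tcp(th): 
    X=Hx-174*np.cos(th)+4*np.sin(th)+9; Z=90+174*np.sin(th)+4*np.cos(th)-25.5
    return X,Z
X,Z=p[0],p[2]
a,b,n=map(float,sys.argv[1:4])
for th in np.linspace(a,b,int(n)):
    x,z=tcp(th); print(round(th,2),round(x),round(z),'row',[0,[0,round((x-X)/10,1),round((Z-z)/10,1)],0]); X,Z=X+10*round((x-X)/10,1),Z-10*round((Z-z)/10,1)
E
python3 arc.py 1.73 0 19
```

```text
[698.9  12.1 233.1] [-0.7  0.8 -0.6]
1.73 670 236 row [0, [0, np.float64(-2.9), np.float64(-0.3)], 0]
1.63 653 238 row [0, [0, np.float64(-1.7), np.float64(-0.2)], 0]
1.54 636 239 row [0, [0, np.float64(-1.7), np.float64(-0.0)], 0]
1.44 620 238 row [0, [0, np.float64(-1.6), np.float64(0.0)], 0]
1.35 603 235 row [0, [0, np.float64(-1.7), np.float64(0.3)], 0]
1.25 587 231 row [0, [0, np.float64(-1.6), np.float64(0.4)], 0]
1.15 571 225 row [0, [0, np.float64(-1.6), np.float64(0.6)], 0]
1.06 556 218 row [0, [0, np.float64(-1.5), np.float64(0.7)], 0]
0.96 542 209 row [0, [0, np.float64(-1.4), np.float64(0.9)], 0]
0.86 528 200 row [0, [0, np.float64(-1.4), np.float64(1.0)], 0]
0.77 516 188 row [0, [0, np.float64(-1.2), np.float64(1.1)], 0]
0.67 504 176 row [0, [0, np.float64(-1.1), np.float64(1.2)], 0]
0.58 494 163 row [0, [0, np.float64(-1.1), np.float64(1.3)], 0]
0.48 486 148 row [0, [0, np.float64(-0.8), np.float64(1.5)], 0]
0.38 478 133 row [0, [0, np.float64(-0.8), np.float64(1.5)], 0]
0.29 472 118 row [0, [0, np.float64(-0.6), np.float64(1.5)], 0]
0.19 468 102 row [0, [0, np.float64(-0.4), np.float64(1.6)], 0]
0.1 465 85 row [0, [0, np.float64(-0.3), np.float64(1.7)], 0]
0.0 464 68 row [0, [0, np.float64(-0.1), np.float64(1.7)], 0]
```

Call:
arm_command(steps=[[0, [0, -1.5, 0], 0], [0, [0, -1.5, -0.3], 0], [0, [0, -1.6, -0.2], 0], [0, [0, -1.7, 0], 0], [0, [0, -1.6, 0], 0]])

```text
clock: 26.55
eef_pos: [620.5, 14.9, 241.5]
eef_rot: [3.139, -0.0, 1.535]
wrist_force: [2.8, 0.1, -0.7]
finger_gap: 0.4
```

```bash
python3 arc.py 1.37 0 15; python3 look.py w14
```

```text
[620.5  14.9 241.5] [ 2.8  0.1 -0.7]
1.37 607 236 row [0, [0, np.float64(-1.3), np.float64(0.6)], 0]
1.27 591 232 row [0, [0, np.float64(-1.7), np.float64(0.4)], 0]
1.17 574 227 row [0, [0, np.float64(-1.6), np.float64(0.5)], 0]
1.08 559 220 row [0, [0, np.float64(-1.6), np.float64(0.7)], 0]
0.98 544 211 row [0, [0, np.float64(-1.4), np.float64(0.8)], 0]
0.88 530 201 row [0, [0, np.float64(-1.4), np.float64(1.0)], 0]
0.78 517 190 row [0, [0, np.float64(-1.3), np.float64(1.1)], 0]
0.68 506 178 row [0, [0, np.float64(-1.2), np.float64(1.3)], 0]
0.59 495 164 row [0, [0, np.float64(-1.0), np.float64(1.3)], 0]
0.49 486 150 row [0, [0, np.float64(-0.9), np.float64(1.5)], 0]
0.39 479 135 row [0, [0, np.float64(-0.8), np.float64(1.5)], 0]
0.29 473 119 row [0, [0, np.float64(-0.6), np.float64(1.6)], 0]
0.2 468 102 row [0, [0, np.float64(-0.4), np.float64(1.6)], 0]
0.1 465 85 row [0, [0, np.float64(-0.3), np.float64(1.7)], 0]
0.0 464 68 row [0, [0, np.float64(-0.2), np.float64(1.7)], 0]
26.55 [620.5  14.9 241.5] [ 3.139 -0.     1.535] 0.4 [ 2.8  0.1 -0.7]
```

View pics/w14.png

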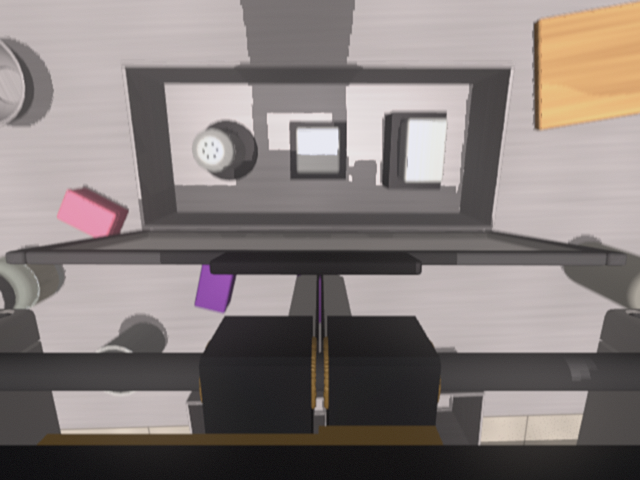

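The fingers (320,290) are pushing the lip bar (316,263) with about 3 N. Continuing along the arc.

Call:
arm_command(steps=[[0, [0, -1.3, 0.6], 0], [0, [0, -1.7, 0.4], 0], [0, [0, -1.6, 0.5], 0], [0, [0, -1.6, 0.7], 0], [0, [0, -1.4, 0.8], 0]])

```text
clock: 27.02
eef_pos: [545.1, 17.6, 211.1]
eef_rot: [3.139, -0.0, 1.535]
wrist_force: [1.7, 0.4, 1.2]
finger_gap: 0.4
```

```bash
python3 arc.py 0.9 0 10; python3 look.py w15
```

```text
[545.1  17.6 211.1] [1.7 0.4 1.2]
0.9 533 203 row [0, [0, np.float64(-1.2), np.float64(0.8)], 0]
0.8 520 192 row [0, [0, np.float64(-1.3), np.float64(1.1)], 0]
0.7 507 180 row [0, [0, np.float64(-1.3), np.float64(1.2)], 0]
0.6 497 166 row [0, [0, np.float64(-1.0), np.float64(1.4)], 0]
0.5 487 151 row [0, [0, np.float64(-1.0), np.float64(1.5)], 0]
0.4 479 136 row [0, [0, np.float64(-0.8), np.float64(1.5)], 0]
0.3 473 120 row [0, [0, np.float64(-0.6), np.float64(1.6)], 0]
0.2 468 103 row [0, [0, np.float64(-0.5), np.float64(1.7)], 0]
0.1 465 86 row [0, [0, np.float64(-0.3), np.float64(1.7)], 0]
0.0 464 68 row [0, [0, np.float64(-0.1), np.float64(1.8)], 0]
27.0167 [545.1  17.6 211.1] [ 3.139 -0.     1.535] 0.4 [1.7 0.4 1.2]
```

View pics/w15.png

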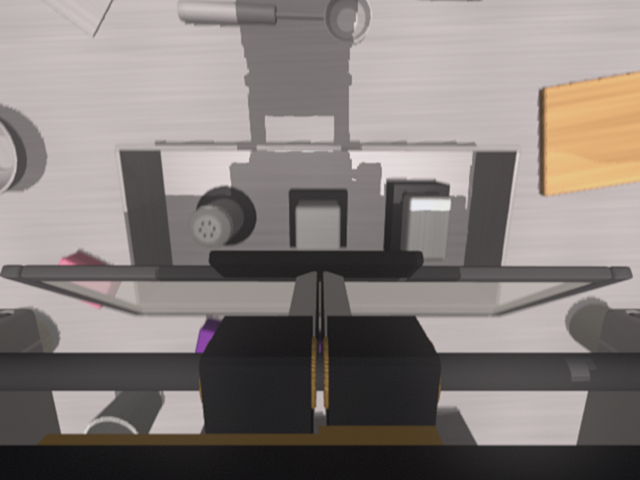

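The lid is about halfway and the fingers are on the lip bar at (316,265). Continuing.

Call:
arm_command(steps=[[0, [0, -1.2, 0.8], 0], [0, [0, -1.3, 1.1], 0], [0, [0, -1.2, 1.2], 0], [0, [0, -1.0, 1.4], 0], [0, [0, -0.9, 1.5], 0]])

```text
clock: 27.48
eef_pos: [489.9, 19.6, 150.8]
eef_rot: [3.139, -0.0, 1.535]
wrist_force: [0.5, 0.5, 1.9]
finger_gap: 0.3
```

```bash
python3 arc.py 0.45 0 6
```

```text
[489.9  19.6 150.8] [0.5 0.5 1.9]
0.45 483 144 row [0, [0, np.float64(-0.7), np.float64(0.7)], 0]
0.36 477 130 row [0, [0, np.float64(-0.6), np.float64(1.4)], 0]
0.27 471 115 row [0, [0, np.float64(-0.5), np.float64(1.5)], 0]
0.18 468 100 row [0, [0, np.float64(-0.4), np.float64(1.5)], 0]
0.09 465 84 row [0, [0, np.float64(-0.3), np.float64(1.6)], 0]
0.0 464 68 row [0, [0, np.float64(-0.1), np.float64(1.5)], 0]
```

Call:
arm_command(steps=[[0, [0, -0.6, 1.0], 0], [0, [0, -0.6, 1.3], 0], [0, [0, -0.5, 1.4], 0], [0, [0, -0.3, 1.2], 0], [0, [0, -0.2, 0.9], 0]])

```text
clock: 27.9
eef_pos: [467.9, 20.4, 91.9]
eef_rot: [3.141, -0.0, 1.535]
wrist_force: [1.2, 0.3, -0.1]
finger_gap: 0.3
```

Call:
arm_command(steps=[[0, [0, -0.1, 0.7], 0], [0, [0, 0, 0.5], 0], [0, [0, 0, 0.3], 0], [0, [0, 0, 0], 0]])

```text
clock: 28.23
eef_pos: [466.3, 20.4, 76.5]
eef_rot: [-3.141, 0.0, 1.535]
wrist_force: [-0.8, 0.2, -0.2]
finger_gap: 0.7
```

Call:
arm_command(steps=[[0, [0, 0, 0.3], 0], [0, [0, 0, 0.2], 0], [0, [0, 0, 0.1], 0], [0, [0, 0, 0], 0]])

```text
clock: 28.57
eef_pos: [466.7, 20.4, 72.5]
eef_rot: [3.14, 0.0, 1.535]
wrist_force: [-8.8, 0.3, 21.6]
finger_gap: 0.8
```

```bash
python3 look.py w16; python3 - <<'E'
from cell import manip
from h import *
p,d=manip.camera("scene"); cv2.imwrite("pics/scene16.png",cv2.resize(p[140:400,220:500,::-1],None,fx=2.5,fy=2.5))
c=manip.calibration("top");p,d=manip.camera("top");W=cloud(d,c)
v,u=np.mgrid[0:480,0:640]
m=(W[...,0]>445)&(W[...,0]<640)&(W[...,1]>-165)&(W[...,1]<200)&(W[...,2]>84)&(W[...,2]<130)
S=W[m]
for lo in range(445,640,15):
    q=S[(S[:,0]>lo)&(S[:,0]<lo+15)]; print(lo,len(q),np.percentile(q[:,2],[10,50,90]).round(1) if len(q) else '')
E
```

```text
28.5667 [466.7  20.4  72.5] [3.14  0.    1.535] 0.8 [-8.8  0.3 21.6]
445 0 
460 285 [ 94.4  97.4 100.8]
475 576 [ 94.3  97.8 100.6]
490 573 [94.5 97.2 99.9]
505 630 [ 94.4  97.1 100.3]
520 757 [ 94.5  97.3 100.2]
535 1225 [ 94.3  97.2 100. ]
550 1255 [ 94.6  97.4 100.1]
565 1248 [ 94.3  97.  100. ]
580 1239 [ 94.4  97.1 100. ]
595 1247 [ 94.3  97.3 100.2]
610 1212 [ 94.9  97.9 100.9]
625 304 [ 95.6  98.5 101.6]
```

View pics/scene16.png

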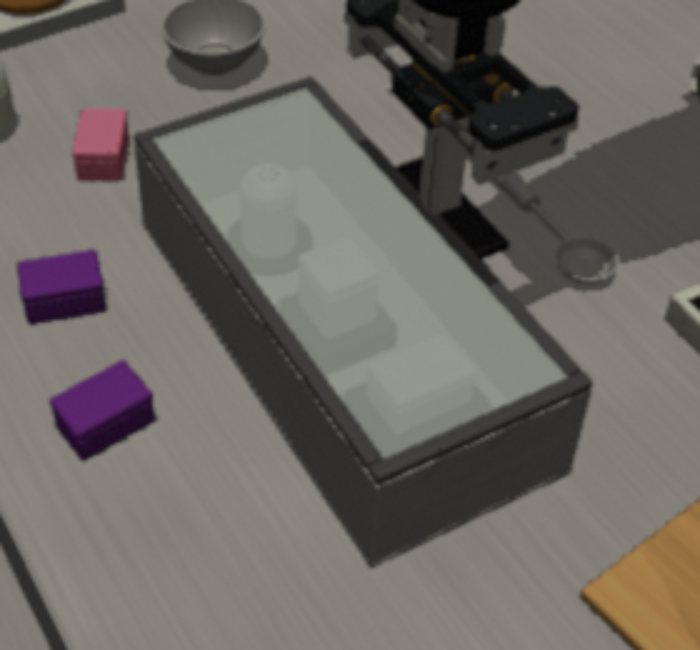

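The lid lies flat: its top is about 97.3 mm from front to back, and it stopped against the rim with 22 N. The pots stand upright under it. Backing off and checking.

Call:
arm_command(steps=[[0, [0, 0, -0.5], 0], [0, [0, 0, -2], 0], [0, [0, -1, -3], 0], [0, [0, -2, -3], 0], [0, [0, -1, -1], 0]])

```text
clock: 29.13
eef_pos: [426.2, 21.9, 169.4]
eef_rot: [3.137, 0.0, 1.535]
wrist_force: [0.2, 0.0, 0.9]
finger_gap: 0.8
```

Call:
arm_command(steps=[[0, [0, 0, 0], 0], [0, [0, 0, 0], 0], [0, [0, 0, 0], 0]])

```text
clock: 29.38
eef_pos: [426.3, 21.8, 164.8]
eef_rot: [-3.141, -0.0, 1.535]
wrist_force: [-0.5, 0.7, 0.9]
finger_gap: 0.6
```

```bash
python3 look.py w17; python3 - <<'E'
from cell import manip
from h import *
p,d=manip.camera("scene"); cv2.imwrite("pics/scene17.png",cv2.resize(p[140:400,220:500,::-1],None,fx=2.5,fy=2.5))
c=manip.calibration("top");p,d=manip.camera("top");W=cloud(d,c)
m=(W[...,0]>445)&(W[...,0]<640)&(W[...,1]>-165)&(W[...,1]<200)&(W[...,2]>84)&(W[...,2]<115)
S=W[m]; A=np.c_[S,np.ones(len(S))][:,[0,1,3]]; k=np.linalg.lstsq(A,S[:,2],rcond=None)[0]; print(len(S),k, [A0@k for A0 in (np.array([465,15,1]),np.array([630,15,1]))])
W=np.load("pics/w17.npz")['W'];m=(W[...,0]>445)&(W[...,0]<640)&(W[...,1]>-100)&(W[...,1]<150)&(W[...,2]>84)&(W[...,2]<115)
S=W[m]; A=np.c_[S,np.ones(len(S))][:,[0,1,3]]; k=np.linalg.lstsq(A,S[:,2],rcond=None)[0]; print(len(S),k)
E
```

```text
29.3833 [426.3  21.8 164.8] [-3.141 -0.     1.535] 0.6 [-0.5  0.7  0.9]
12387 [2.13366735e-03 1.43250301e-03 9.61390960e+01] [np.float64(97.1527388856877), np.float64(97.50479399898829)]
13572 [-3.66589159e-03  8.67624722e-04  9.81080988e+01]
```

View pics/scene17.png

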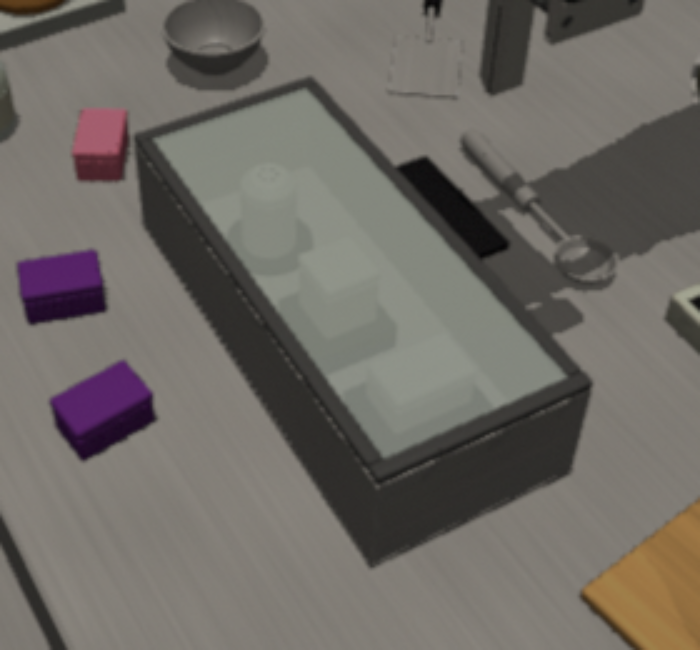

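View pics/w17.png

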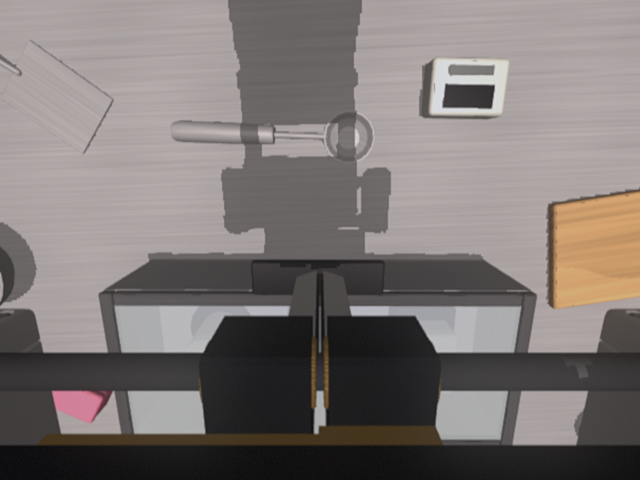

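The lid is shut: its slope across the depth is ±0.004, and its top sits at 97–98 mm against an expected 98. The robot is clear, with its tips at about z 190. Handing in.

```bash
python3 -c "
from cell import manip
print(manip.sign_off())"
```

```text
the job is handed in; nothing more can be done
None
```

All three pots are on their own stands, upright, and the lid is fully shut. I handed the job in at about 29.5 s of the 138 s allowed. I parked the square tin on the board, moved the oblong tin to the oblong stand and the shaker to the round stand, then put the square tin on the square stand. After that I pushed the lid shut by its lip.

**Last checks:**
- **Pots:** before closing, the wrist camera showed each pot within about 1 mm of its stand's centre, with tops at 77–79 mm under the 90 mm rim. They still stood upright under the clear lid in the last picture.
- **Lid:** it stopped against the rim at about 22 N. After I backed off it lay flat, with its top at about 97–98 mm (98 expected) and a slope of no more than 0.004.
- **Robot:** the arm was clear of everything when I handed in.

**What disagreed:**
- **Finger length:** the finger tips are about 25 mm behind the stated TCP. My first grasp of the oblong tin therefore closed on its top; it did not move, and I grasped it again lower down.
- **Cameras:** the top and wrist cameras differed by about 4 mm in y. I settled this from where the jaws actually closed on the pots.

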